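# Stack the finished stone balls and nest the tapered sleeves

### The job

The stone balls are polished: take every coloured ball off its orange tapered sleeve and saddle it in a gap on top of the six dark balls in the wooden rack, setting it down softly and never letting it fall to the bench, to build the second layer of the pyramid. Put all the orange sleeves away over the steel storage cone, wide end down, nested one over another, letting each down lightly so that it rests loosely by its own weight: pressed on or dropped, they wedge and jam. Leave the dark balls, the jar, the slab and the screwdriver where they are.

Things in the scene. Friction and masses are not known exactly. Their poses are not given: they have to be found in the camera images.
- cone: Fixed steel storage cone: flange 110 mm across, 6 mm thick, on it a solid cone 82 mm across at its foot, 42 mm at its flat top, which is 106 mm above the bench. Same taper as the sleeves: the first sleeve rests with its lower rim about 30 mm above the bench, each further one 20 to 25 mm higher. Origin: centre of the underside, on the bench; z up.
- rack: Brown wooden plate fixed to the bench, 180 (x) by 200 (y) by 18 mm, with six sockets that hold the six dark balls as a triangle of three rows, 66 mm between neighbours: three balls in the row at x = -57 mm (y = -66, 0, 66), two at x = 0 (y = -33, 33), one at x = +57 mm (y = 0). Origin: centre of the underside, z up.
- pocket0 (a point): Where the centre of a ball comes to rest when it is saddled in gap 0 of the dark layer, on three dark balls: 89 mm above the bench, 66 mm from the two other such points. Axes are the rack's.
- pocket1 (a point): Where the centre of a ball comes to rest when it is saddled in gap 1 of the dark layer, on three dark balls: 89 mm above the bench, 66 mm from the two other such points. Axes are the rack's.
- pocket2 (a point): Where the centre of a ball comes to rest when it is saddled in gap 2 of the dark layer, on three dark balls: 89 mm above the bench, 66 mm from the two other such points. Axes are the rack's.
- dark0_center (a point): Centre of a dark grey stone ball, 60 mm across, 0.3 kg, one of six lying loose in the rack's sockets, centre 42 mm above the bench. Stays where it is.
- dark1_center (a point): Centre of a dark grey stone ball, 60 mm across, 0.3 kg, one of six lying loose in the rack's sockets, centre 42 mm above the bench. Stays where it is.
- dark2_center (a point): Centre of a dark grey stone ball, 60 mm across, 0.3 kg, one of six lying loose in the rack's sockets, centre 42 mm above the bench. Stays where it is.
- dark3_center (a point): Centre of a dark grey stone ball, 60 mm across, 0.3 kg, one of six lying loose in the rack's sockets, centre 42 mm above the bench. Stays where it is.
- dark4_center (a point): Centre of a dark grey stone ball, 60 mm across, 0.3 kg, one of six lying loose in the rack's sockets, centre 42 mm above the bench. Stays where it is.
- dark5_center (a point): Centre of a dark grey stone ball, 60 mm across, 0.3 kg, one of six lying loose in the rack's sockets, centre 42 mm above the bench. Stays where it is.
- ball_red_center (a point): Centre of the polished red stone ball, 60 mm across, about 0.3 kg. If present it starts on the top rim of sleeve_a, its centre 114 mm above the bench. It would roll away if set on the bench.
- ball_amber_center (a point): Centre of the polished amber stone ball, 60 mm across, about 0.3 kg. If present it starts on the top rim of sleeve_b, its centre 114 mm above the bench. It would roll away if set on the bench.
- ball_green_center (a point): Centre of the polished green stone ball, 60 mm across, about 0.3 kg. If present it starts on the top rim of sleeve_c, its centre 114 mm above the bench. It would roll away if set on the bench.
- sleeve_a: Orange plastic tapered sleeve, all five alike, about 0.12 kg: a hollow cone open at both ends, 91 mm tall, outside 80 mm across at the foot and 44 mm at the top, wall 4 mm, standing wide end down; may carry a stone ball on its top rim. Origin: centre of the lower rim, z up the axis.
- sleeve_b: Orange plastic tapered sleeve, all five alike, about 0.12 kg: a hollow cone open at both ends, 91 mm tall, outside 80 mm across at the foot and 44 mm at the top, wall 4 mm, standing wide end down; may carry a stone ball on its top rim. Origin: centre of the lower rim, z up the axis.
- sleeve_c: Orange plastic tapered sleeve, all five alike, about 0.12 kg: a hollow cone open at both ends, 91 mm tall, outside 80 mm across at the foot and 44 mm at the top, wall 4 mm, standing wide end down; may carry a stone ball on its top rim. Origin: centre of the lower rim, z up the axis.
- sleeve_d: Orange plastic tapered sleeve, all five alike, about 0.12 kg: a hollow cone open at both ends, 91 mm tall, outside 80 mm across at the foot and 44 mm at the top, wall 4 mm, standing wide end down; empty, may be absent. Origin: centre of the lower rim, z up the axis.
- sleeve_e: Orange plastic tapered sleeve, all five alike, about 0.12 kg: a hollow cone open at both ends, 91 mm tall, outside 80 mm across at the foot and 44 mm at the top, wall 4 mm, standing wide end down; empty, may be absent. Origin: centre of the lower rim, z up the axis.
- jar: Glass jar with a red lid, 56 mm across, 65 mm tall. Bystander. Origin: centre of the underside.
- slab: Flat reddish stone slab 110 x 80 x 12 mm. Bystander. Origin: centre of the underside.
- screwdriver: Screwdriver with an orange handle, 200 mm long, lying down. Bystander. Origin: middle of its length, on the bench.
Mind the look-alikes: they are no part of the job. What is shaped like the sleeve_c but blue is not meant.

How it is judged:
At the end, for the whole second after the job is handed in: Each coloured ball rests within 12 mm of a gap point; each sleeve is nested on the cone within 12 mm of its axis, upright within 0.12 rad, its lower rim 20 to 150 mm above the bench; all at rest; each dark ball within 12 mm of its start ((distance between ball_red_center and pocket0 below 0.012 m or distance between ball_red_center and pocket1 below 0.012 m or distance between ball_red_center and pocket2 below 0.012 m) and linear speed of each of ball_red, ball_amber, ball_green, sleeve_a, sleeve_b, sleeve_c, sleeve_d, sleeve_e below 0.03 m/s and (distance between ball_amber_center and pocket0 below 0.012 m or distance between ball_amber_center and pocket1 below 0.012 m or distance between ball_amber_center and pocket2 below 0.012 m) and (distance between ball_green_center and pocket0 below 0.012 m or distance between ball_green_center and pocket1 below 0.012 m or distance between ball_green_center and pocket2 below 0.012 m) and horizontal distance between each of sleeve_a, sleeve_b, sleeve_c, sleeve_d, sleeve_e and cone below 0.012 m and angle between each of sleeve_a, sleeve_b, sleeve_c, sleeve_d, sleeve_e's own z axis and vertical below 0.12 rad and z of sleeve_a in the frame of cone between 0.02 and 0.15 m and z of sleeve_b in the frame of cone between 0.02 and 0.15 m and z of sleeve_c in the frame of cone between 0.02 and 0.15 m and z of sleeve_d in the frame of cone between 0.02 and 0.15 m and z of sleeve_e in the frame of cone between 0.02 and 0.15 m and distance of each of dark0_center, dark1_center, dark2_center, dark3_center, dark4_center, dark5_center from where it was at the start of the episode below 0.012 m); the robot touches nothing.
It fails at once if a sleeve is pressed or dropped onto the cone or another sleeve with more than 30 N, so that it wedges (contact force between sleeve_a and sleeve_b above 30 N or contact force between any of sleeve_a, sleeve_b and sleeve_c above 30 N or contact force between any of sleeve_a, sleeve_b, sleeve_c and sleeve_d above 30 N or contact force between any of sleeve_a, sleeve_b, sleeve_c, sleeve_d and sleeve_e above 30 N or contact force between any of sleeve_a, sleeve_b, sleeve_c, sleeve_d, sleeve_e and cone above 30 N).
It fails at once if a coloured ball falls to the bench (height (world z) of any of ball_red_center, ball_amber_center, ball_green_center below 0.06 m).
It fails at once if a coloured ball is knocked against a dark one with more than 40 N (contact force between any of ball_red, ball_amber, ball_green and dark0 above 40 N or contact force between any of ball_red, ball_amber, ball_green and dark1 above 40 N or contact force between any of ball_red, ball_amber, ball_green and dark2 above 40 N or contact force between any of ball_red, ball_amber, ball_green and dark3 above 40 N or contact force between any of ball_red, ball_amber, ball_green and dark4 above 40 N or contact force between any of ball_red, ball_amber, ball_green and dark5 above 40 N).
It fails at once if the jar, the slab or the screwdriver is moved by more than 30 mm (distance of any of jar, slab, screwdriver from where it was at the start of the episode above 0.03 m).
Of ball_red, ball_amber, ball_green only 2 to 3 are there at a start; the rules pass over those that are not, and their reading is None.
Of sleeve_d, sleeve_e only 1 to 2 are there at a start; the rules pass over those that are not, and their reading is None.
At some moment in a run one of sleeve_d, sleeve_e may be knocked a few centimetres aside while the robot is not near it.
It also fails if it takes over 210 s, if anything falls off the work surface, if the arm or the gripper's body presses on something with over 40 N, if the wrist force passes 120 N, or if a joint passes its speed limit or range.

### The arm

A 6-joint arm with a two-finger parallel gripper is mounted at the origin on the work surface. World frame = base frame: x ahead of the robot, y to its left, z up, the work surface at z = 0. Lengths are in m, angles in rad, forces in N, time in s.
With the tool pointing down it reaches from about 0.35 to 0.925 m from the base axis. Payload 6.4 kg.
Tool frame: the origin (TCP) lies at the very end of the fingers, on their centre line; the grasp point (between the pads) lies 19 mm behind it; z points along the fingers, y is the line along which they close (so a half turn about z gives the same grasp; the last joint's range is limited). The gripper opens to 94 mm and grips with 3 to 60 N. Pads are 16 mm wide; open, the fingers measure 119 mm over their backs; the gripper's body (75 mm by 177 mm) begins 78 mm behind the grasp point.
Start: joints at [1.137, 0.245, 1.558, -0, 1.339, -0.174], TCP at [0.167, 0.628, 0.205] pointing down, gripper open.
Joint ranges: [-3.13, 3.13], [-1.02, 2.26], [0.13, 2.54], [-0.95, 4.09], [0.21, 2.88], [-2.74, 2.74]. Speed limits (rad/s): [2.57, 2.57, 3.14, 3.14, 3.14, 3.14].

### API

Orientations are given as a rotation vector (axis times angle).
In Python, from plant import arm, cams gives the robot as it stands. The module is installed in compiled form; this text tells all that it offers.
- The arm moves only by the tool play_rows, never from a script. Its argument "moves" is a list of rows, each a list of 5 numbers: the shift along the tool's x, y, z in mm, then the turn about the tool's z in degrees, then the gripper command: -1 is fully open, 1 is shut, values between are in proportion. In form: [[x, y, z, turn, grip], ...]. A call has 1 to 8 rows; each row shifts and turns the commanded pose from where the row before left it, along the tool's axes as they then stand; what a row does not reach is not made up. A row lasts 1/12 s, in which the tool goes at most 41.7 mm and 7.16 degrees, less where a joint would pass 70% of its speed; a pose out of reach is approached as far as the arm can. A call is refused whole if a number of a shift passes 41.7 or a number of a turn 7.16, either way. A call with a gripper value outside its range is refused whole. The fingers move at their own pace and stop on an object; "grip_force" is the grip in N (left out, the last holds). Time passes only in rows, so rows that do not move let the fingers close. It gives the time, the measured TCP pose, the force, the opening and the grip force at its end, in the units of the state.
- arm.state(): the state, without advancing time (a new reading comes with each control period).
- cams.capture(name): name is "scene" or "top"; returns a dict with "color" (384x512x3 uint8, blue, green, red), "range_z" (384x512 float32, m along the optical axis (not along the pixel's ray), 0 where there is no reading), "intrinsics" (3x3 intrinsics, pixels), "R" (3x3) and "t" (3): a world point X has camera coordinates R X + t. Camera axes: x right, y down, z forward; pixel columns grow to the right and rows downward; lengths in m; the calibration is good to about 2 mm. A picture is of the moment at which its call begins.
- arm.close_job(): hands the job in; it is judged then, once.
The state is a dict: "time_s": time; "joint_positions": joint angles; "qvel": joint speeds; "tau": joint torques, N m; "position": TCP position; "tool_rot": TCP orientation; "force": force on the tool from outside, world axes, zero at the start; "torque": the same for the moment, N m; "opening": finger opening in m; "finger_force": force on a finger pad.
Only numpy, scipy, OpenCV 4.12 (cv2) and the standard library are available. Lean on these libraries where they do the work, as an engineer would, in place of code of your own. Each camera call takes 0.05 s, during which the arm holds its last target. There are 200 camera calls.

## Working session

There is one attempt and no reset: what is moved stays moved. The work goes in short steps, Python scripts to look and compute and a tool call to move; the robot and the scene stay as the last step left them, time stands still between calls to the robot, and variables do not carry over. Pictures are saved under pics/ and viewed, at most 14 in all, crops included, and the job is handed in when it is done.

Besides the shell and the picture viewer there is one more tool, called as name(argument=value, ...) on one line, values as JSON. play_rows: Moves the arm, as the interface text tells. Its arguments: {"type":"object","properties":{"moves":{"type":"array","items":{"type":"array","items":{"type":"number"}}},"grip_force":{"type":"number"}},"required":["moves"]}

```bash
mkdir -p pics; cat > h.py <<'E'
import numpy as np, cv2
from plant import arm, cams
def world(c):
    K=c["intrinsics"];z=c["range_z"];h,w=z.shape
    u,v=np.meshgrid(np.arange(w),np.arange(h))
    P=np.stack([(u-K[0,2])/K[0,0]*z,(v-K[1,2])/K[1,1]*z,z],-1)
    W=(P-c["t"])@c["R"]; W[z==0]=np.nan
    return W
E
python3 - <<'E'
from h import *
for n in("scene","top"):
    c=cams.capture(n);cv2.imwrite(f"pics/{n}0.png",cv2.resize(c["color"],(800,600)));
    print(n,c["intrinsics"].tolist(),(-c["R"].T@c["t"]).round(3),c["R"].round(2).tolist())
    np.save(f"{n}0.npy",world(c))
s=arm.state();print(s)
E
```

```text
scene [[429.0061510867641, 0.0, 259.021115878673], [0.0, 429.0061510867641, 196.6009432415524], [0.0, 0.0, 1.0]] [1.266 0.561 0.805] [[-0.61, 0.79, -0.02], [0.51, 0.38, -0.77], [-0.61, -0.48, -0.63]]
top [[356.2345176657431, 0.0, 252.8663695606013], [0.0, 356.2345176657431, 189.94540237109427], [0.0, 0.0, 1.0]] [0.374 0.049 0.923] [[0.01, -1.0, 0.0], [-0.97, -0.01, -0.24], [0.24, 0.0, -0.97]]
{'time_s': 0.1, 'joint_positions': array([ 1.13693628e+00,  2.45731541e-01,  1.55883519e+00, -2.27897850e-05,
        1.33871434e+00, -1.74132631e-01]), 'qvel': array([ 0.00012596, -0.00084169, -0.00217811, -0.000677  , -0.00095175,
        0.00103118]), 'tau': array([ 1.82406884e-04, -4.16913986e+01, -3.15525842e+01,  6.85569760e-02,
        3.10276228e-02, -5.64762649e-05]), 'position': array([0.16672915, 0.62771245, 0.20449427]), 'tool_rot': array([-4.06762068e-01, -3.11465892e+00,  2.54059713e-03]), 'force': array([ 0.23702083,  0.00529041, -0.58990206]), 'torque': array([-0.01999347,  0.0072892 ,  0.00319538]), 'finger_force': 0.0, 'opening': 0.09391055061378353}
```

View pics/scene0.png

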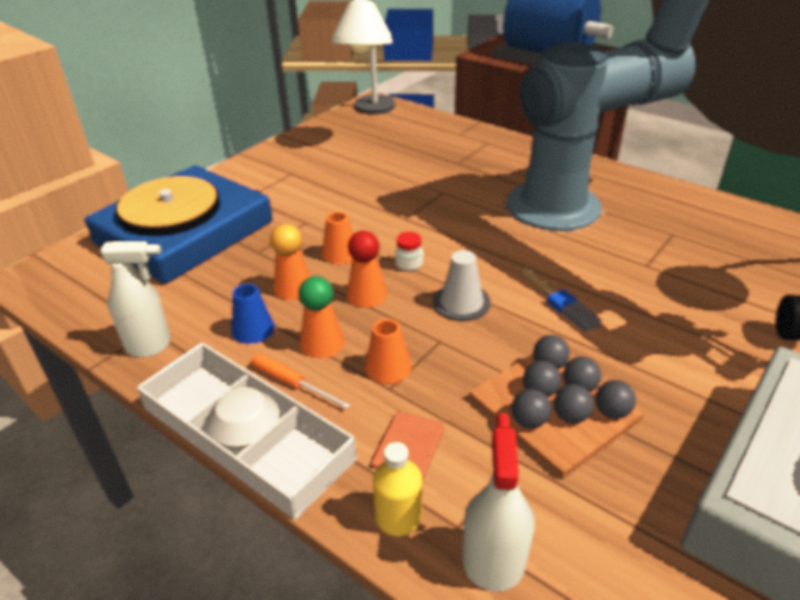

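View pics/top0.png

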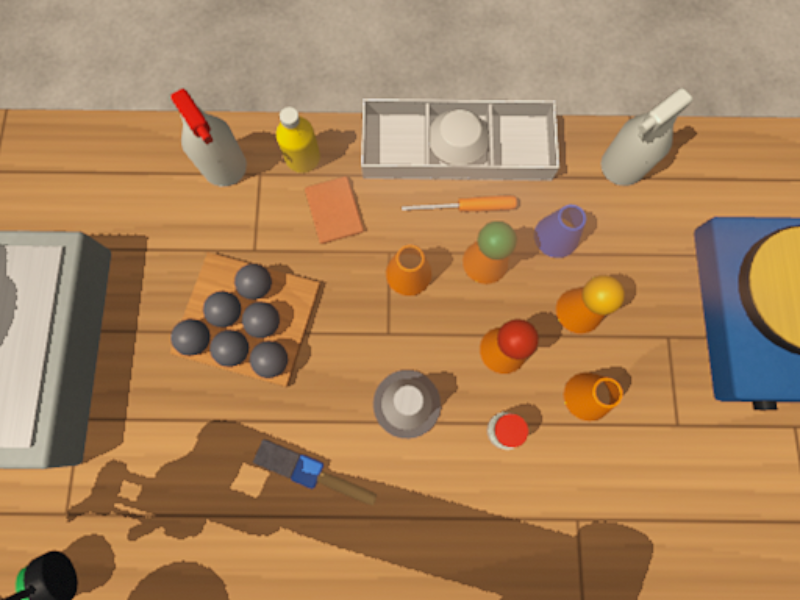

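The top view shows the targets: red ball at (517,340), amber (603,295), green (496,240), empty orange sleeves (409,268) and (593,395), and cone top (407,400). The dark balls lie around (228,325). Possible look-alikes are the blue sleeve (560,232), the orange screwdriver handle (488,204) and the red jar lid (511,430). I'm choosing the five orange sleeves.

```bash
cat > meas.py <<'E'
from h import *
from scipy.optimize import least_squares
def sphere(W,p,rad=14,zmin=0.03,r=.03):
    # W world map, p pixel (512 scale)
    v,u=np.mgrid[0:384,0:512]; m=((u-p[0])**2+(v-p[1])**2<rad**2)&(W[...,2]>zmin)
    Q=W[m]
    f=lambda x:np.linalg.norm(Q-x,axis=1)-r
    s=least_squares(f,Q.mean(0)-[0,0,.02],loss="soft_l1",f_scale=.002)
    return s.x,np.median(abs(f(s.x)))
def proj(c,X):
    q=c["R"]@np.array(X)+c["t"];q=c["intrinsics"]@q;return q[:2]/q[2]
def cone(W,xy,z0,z1,R0,k,rad=.06):
    # axis fit: outside radius R0-k*z ; vertical axis
    Q=W.reshape(-1,3);Q=Q[np.isfinite(Q[:,0])];d=np.hypot(Q[:,0]-xy[0],Q[:,1]-xy[1])
    Q=Q[(d<rad)&(Q[:,2]>z0)&(Q[:,2]<z1)]
    f=lambda x:np.hypot(Q[:,0]-x[0],Q[:,1]-x[1])-(R0-k*Q[:,2])
    s=least_squares(f,xy,loss="soft_l1",f_scale=.002)
    return s.x,np.median(abs(f(s.x))),len(Q)
E
python3 - <<'E'
from meas import *
W={n:np.load(n+"0.npy") for n in("scene","top")}
px={"scene":dict(red=(364,246),amb=(287,239),grn=(316,292)),"top":dict(red=(517,340),amb=(603,295),grn=(496,240),
 d0=(253,280),d1=(222,308),d2=(261,319),d3=(190,336),d4=(229,348),d5=(269,358))}
px["scene"].update(e0=(551,351),e1=(543,378),e2=(582,374),e3=(532,408),e4=(575,404),e5=(617,399))
for n in px:
  for k,p in px[n].items():
    x,e=sphere(W[n],(p[0]*.64,p[1]*.64),9,.09 if len(k)==3 else .045);print(n,k,x.round(4),e.round(4))
# rough: sleeve/cones
for nm,p in dict(d=(409,250),e=(608,386),cone=(407,400)).items():
    u,v=int(p[0]*.64),int(p[1]*.64); print(nm,W["top"][v,u].round(3))
w=W["top"]
for nm,p in dict(d=(405,285),e=(582,400),cone=(407,400)).items():
    xy=w[int(p[1]*.64),int(p[0]*.64)][:2]
    for n in W:
        a=(.015,.088,.040,18/91) if nm!="cone" else (.012,.1,.041+.006*.2,.2)
        x=xy
        for _ in range(3): x,e,N=cone(W[n],x,*a,rad=.047)
        print(n,nm,x.round(4),e.round(4),N)
E
```

```text
scene red [ 0.5111 -0.1308  0.1136] 0.0012
scene amb [ 0.5794 -0.2622  0.1143] 0.0012
scene grn [ 0.6644 -0.106   0.1141] 0.0012
scene e0 [0.4865 0.2492 0.0425] 0.0011
scene e1 [0.5507 0.266  0.0424] 0.001
scene e2 [0.504  0.313  0.0423] 0.0014
scene e3 [0.6137 0.2829 0.0428] 0.0011
scene e4 [0.567  0.33   0.0424] 0.0012
scene e5 [0.5208 0.3765 0.0422] 0.0009
top red [ 0.5122 -0.1299  0.1133] 0.0009
top amb [ 0.5807 -0.2615  0.1134] 0.0008
top grn [ 0.6659 -0.1051  0.1137] 0.0008
top d0 [0.6159 0.2843 0.0422] 0.0009
top d1 [0.569  0.3313 0.042 ] 0.0008
top d2 [0.552  0.2675 0.0421] 0.0009
top d3 [0.5227 0.3781 0.0422] 0.0008
top d4 [0.5052 0.3137 0.0419] 0.0009
top d5 [0.4879 0.2504 0.0419] 0.0008
d [0.673 0.029 0.036]
e [ 0.451 -0.295  0.02 ]
cone [0.421 0.032 0.106]
scene d [0.6423 0.0275] 0.0011 715
top d [0.594  0.0332] 0.0076 312
scene e [ 0.4363 -0.2657] 0.0013 418
top e [ 0.4376 -0.2648] 0.0006 585
scene cone [0.421  0.0295] 0.001 652
top cone [0.4226 0.0304] 0.0002 488
```

```bash
cat > go.py <<'E'
# usage: go.py x,y,z [x,y,z ...] (m; '-' keeps), prints tool-frame shifts in mm between waypoints, current yaw
import sys
from h import *
from scipy.spatial.transform import Rotation as Ro
P=dict(red=(.5117,-.1303),amb=(.580,-.2618),grn=(.6652,-.1056),d=(.643,.028),e=(.437,-.2652),cone=(.4218,.030),
 A=(.5781,.2937),B=(.5315,.3405),C=(.5144,.2767))
s=arm.state();R=Ro.from_rotvec(s["tool_rot"]).as_matrix();p=s["position"]
print("t",round(s["time_s"],2),"p",p.round(4),"yaw",np.degrees(np.arctan2(R[1,1],R[0,1])).round(1),"tilt",np.degrees(np.arccos(-R[2,2])).round(2),"F",s["force"].round(1),"open",round(s["opening"],4),"ff",round(s["finger_force"],1))
if len(sys.argv)>1 and sys.argv[1].startswith("yaw="):
    a=np.radians(float(sys.argv.pop(1)[4:]));R=np.array([[-np.sin(a)*-1*-1,np.cos(a),0],[np.cos(a),np.sin(a),0],[0,0,-1]])
for a in sys.argv[1:]:
    n,z=a.split("@"); q=np.array([*(P[n] if n in P else p[:2] if n=="-" else map(float,n.split(","))),float(z)])
    d=R.T@(q-p)*1000; k=int(np.ceil(abs(d).max()/40)) or 1
    print(a,"shift",d.round(1),"rows",k,"each",(d/k).round(1)); p=q
E
python3 go.py red@.2045 red@.099 red@.18 C@.18 C@.09
```

```text
t 0.1 p [0.1667 0.6277 0.2045] yaw 75.1 tilt 0.1 F [ 0.2  0.  -0.6] open 0.0939 ff 0.0
red@.2045 shift [-528.1 -644.     0.9] rows 17 each [-31.1 -37.9   0.1]
red@.099 shift [ -0.    0.2 105.5] rows 3 each [-0.   0.1 35.2]
red@.18 shift [  0.   -0.1 -81. ] rows 3 each [  0.  -0. -27.]
C@.18 shift [101.9 394.   -0.6] rows 10 each [10.2 39.4 -0.1]
C@.09 shift [-0.   0.2 90. ] rows 3 each [-0.   0.1 30. ]
```

play_rows(moves=[[-24, -29.3, 0, 0, -1], [-24, -29.3, 0, 0, -1], [-24, -29.3, 0, 0, -1], [-24, -29.3, 0, 0, -1], [-24, -29.3, 0, 0, -1], [-24, -29.3, 0, 0, -1], [-24, -29.3, 0, 0, -1], [-24, -29.3, 0, 0, -1]], grip_force=25)

```text
time_s: 0.77
position: [0.2923, 0.3506, 0.205]
tool_rot: [-0.406, -3.115, 0.001]
force: [0.9, 0.1, -0.5]
opening: 0.0936
finger_force: 0.0
```

play_rows(moves=[[-24, -29.3, 0, 0, -1], [-24, -29.3, 0, 0, -1], [-24, -29.3, 0, 0, -1], [-24, -29.3, 0, 0, -1], [-24, -29.3, 0, 0, -1], [-24, -29.3, 0, 0, -1], [-24, -29.3, 0, 0, -1], [-24, -29.3, 0, 0, -1]])

```text
time_s: 1.43
position: [0.4178, 0.0747, 0.2053]
tool_rot: [0.407, 3.115, 0.0]
force: [0.1, 0.4, 0.2]
opening: 0.0937
finger_force: 0.0
```

play_rows(moves=[[-24, -29.3, 0, 0, -1], [-24, -29.3, 0, 0, -1], [-24, -29.3, 0, 0, -1], [-24, -29.3, 0, 0, -1], [-24, -29.3, 0, 0, -1], [-24, -29.3, 0, 0, -1], [0, 0, 0, 0, -1], [0, 0, 0, 0, -1]])

```text
time_s: 2.1
position: [0.5116, -0.1317, 0.2047]
tool_rot: [-0.411, -3.113, -0.001]
force: [-0.3, 0.7, 0.7]
opening: 0.0938
finger_force: 0.0
```

```bash
python3 go.py red@.2 red@.099;python3 - <<'E'
from h import *
c=cams.capture("top");cv2.imwrite("pics/t1.png",cv2.resize(c["color"][110:310,210:450],(800,667))[:600])
E
```

```text
t 2.1 p [ 0.5116 -0.1317  0.2047] yaw 75.0 tilt 0.1 F [-0.3  0.7  0.7] open 0.0938 ff 0.0
red@.2 shift [0.2 1.4 4.7] rows 1 each [0.2 1.4 4.7]
red@.099 shift [-2.00e-01 -1.00e-01  1.01e+02] rows 3 each [-0.1 -0.  33.7]
```

View pics/t1.png

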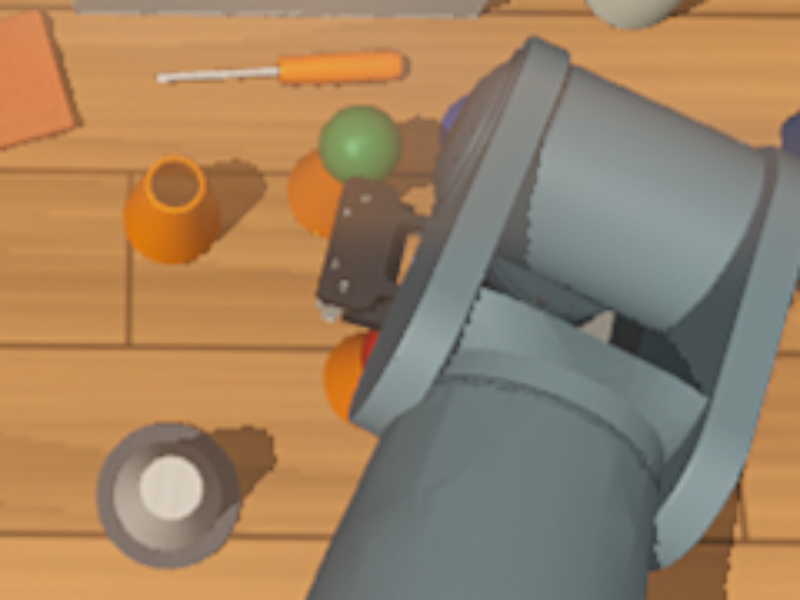

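The crop shows the red ball partly hidden under the gripper at about (372,350), on its orange sleeve. The green ball at (360,145) and the cone are undisturbed. I'm descending on red.

play_rows(moves=[[0.2, 1.4, 36, 0, -1], [0, 0, 35, 0, -1], [0, 0, 20, 0, -1], [0, 0, 10, 0, -1], [0, 0, 4.5, 0, -1], [0, 0, 0, 0, -1], [0, 0, 0, 0, 0.3], [0, 0, 0, 0, 1]], grip_force=20)

```text
time_s: 2.82
position: [0.5131, -0.1293, 0.1019]
tool_rot: [0.406, 3.112, -0.002]
force: [0.6, 0.1, 0.3]
opening: 0.0837
finger_force: 0.0
```

play_rows(moves=[[0, 0, 0, 0, 1], [0, 0, 0, 0, 1], [0, 0, 0, 0, 1], [0, 0, 0, 0, 1], [0, 0, -3, 0, 1], [0, 0, -6, 0, 1]])

```text
time_s: 3.32
position: [0.5107, -0.1283, 0.1078]
tool_rot: [-0.407, -3.112, -0.002]
force: [-1.0, 0.1, -2.7]
opening: 0.0589
finger_force: 20.0
```

```bash
python3 go.py C@.2 C@.08
```

```text
t 3.32 p [ 0.5107 -0.1283  0.1078] yaw 75.1 tilt 0.19 F [-1.   0.1 -2.7] open 0.0589 ff 20.0
C@.2 shift [100.8 392.5 -91.4] rows 10 each [10.1 39.2 -9.1]
C@.08 shift [-4.0e-01 -1.0e-01  1.2e+02] rows 3 each [-0.1 -0.  40. ]
```

play_rows(moves=[[0, 0, -20, 0, 1], [0, 0, -36, 0, 1], [0, 10, -30, 0, 1], [9.2, 32, 0, 0, 1], [9.2, 35, 0, 0, 1], [9.2, 35, 0, 0, 1], [9.2, 35, 0, 0, 1], [9.2, 35, 0, 0, 1]])

```text
time_s: 3.98
position: [0.5133, 0.0605, 0.1948]
tool_rot: [-0.407, -3.114, -0.001]
force: [0.8, -0.5, -3.0]
opening: 0.0592
finger_force: 20.0
```

play_rows(moves=[[9.2, 35, 0, 0, 1], [9.2, 35, 0, 0, 1], [9.2, 35, 0, 0, 1], [9.2, 35, 0, 0, 1], [9, 35, 0, 0, 1], [9, 26, 0, 0, 1], [0, 9, 0, 0, 1], [0, 0, 0, 0, 1]])

```text
time_s: 4.65
position: [0.5145, 0.2774, 0.1945]
tool_rot: [-0.402, -3.115, 0.0]
force: [0.0, -0.1, -3.8]
opening: 0.0595
finger_force: 20.0
```

```bash
cat > look.py <<'E'
# look.py x y z : fit sphere around predicted centre from both cams
import sys
from meas import *
from scipy.spatial.transform import Rotation as Ro
s=arm.state()
X=np.array([float(a) for a in sys.argv[1:4]]) if len(sys.argv)>3 else s["position"]+[0,0,.015]
for n in("scene","top"):
    c=cams.capture(n);W=world(c);Q=W.reshape(-1,3);C=c["color"].reshape(-1,3).astype(int)
    sat=C.max(1)-C.min(1)
    m=(np.linalg.norm(Q-X,axis=1)<.045)&(sat>70);Q=Q[m]
    if len(Q)<30: print(n,"few",len(Q));continue
    f=lambda x:np.linalg.norm(Q-x,axis=1)-.03
    r=least_squares(f,X-[0,0,.003],loss="soft_l1",f_scale=.002);print(n,r.x.round(4),len(Q),np.median(abs(f(r.x))).round(4), "minus tcp",(r.x-s["position"]).round(4))
E
python3 go.py C@.19 C@.08; python3 look.py; python3 go.py
```

```text
t 4.65 p [0.5145 0.2774 0.1945] yaw 75.3 tilt 0.06 F [ 0.  -0.1 -3.8] open 0.0595 ff 20.0
C@.19 shift [-0.1 -0.7  4.5] rows 1 each [-0.1 -0.7  4.5]
C@.08 shift [-1.0e-01  0.0e+00  1.1e+02] rows 3 each [-0.   0.  36.7]
scene [0.514  0.2777 0.2082] 444 0.0009 minus tcp [-0.0005  0.0003  0.0137]
top few 2
t 4.75 p [0.5149 0.2751 0.1945] yaw 75.1 tilt 0.08 F [-0.3  0.  -2.6] open 0.0594 ff 20.0
```

play_rows(moves=[[0, -0.8, 30, 0, 1], [0, 0, 35, 0, 1], [0, 0, 28, 0, 1], [0, 0, 12, 0, 1], [0, 0, 5, 0, 1], [0, 0, 2, 0, 1], [0, 0, 0, 0, 1], [0, 0, 0, 0, 1]])

```text
time_s: 5.42
position: [0.5165, 0.2752, 0.0851]
tool_rot: [0.407, 3.112, 0.002]
force: [-0.2, 0.1, -2.4]
opening: 0.0589
finger_force: 20.0
```

play_rows(moves=[[0, 0, 1, 0, 1], [0, 0, 1, 0, 1], [0, 0, 1, 0, 1], [0, 0, 0, 0, 1]])

```text
time_s: 5.75
position: [0.5149, 0.2751, 0.0801]
tool_rot: [0.407, 3.115, 0.0]
force: [-0.3, -0.1, -3.1]
opening: 0.0591
finger_force: 20.0
```

```bash
python3 go.py; python3 look.py
```

```text
t 5.75 p [0.5149 0.2751 0.0801] yaw 75.1 tilt 0.01 F [-0.3 -0.1 -3.1] open 0.0591 ff 20.0
scene [0.5142 0.2757 0.0938] 381 0.0009 minus tcp [-0.0008  0.0006  0.0137]
top few 0
```

play_rows(moves=[[0, 0, 1.5, 0, 1], [0, 0, 1.5, 0, 1], [0, 0, 0, 0, 1], [0, 0, 0, 0, 1]])

```text
time_s: 6.18
position: [0.5147, 0.2749, 0.0767]
tool_rot: [-0.407, -3.115, 0.0]
force: [-0.5, -0.2, -3.4]
opening: 0.0593
finger_force: 20.0
```

play_rows(moves=[[0, 0, 0.7, 0, 1], [0, 0, 0, 0, 1], [0, 0, 0, 0, 1]])

```text
time_s: 6.43
position: [0.5149, 0.275, 0.0762]
tool_rot: [-0.407, -3.115, 0.0]
force: [0.8, 0.6, -2.6]
opening: 0.0592
finger_force: 20.0
```

play_rows(moves=[[0, 0, 0.7, 0, 1], [0, 0, 0, 0, 1], [0, 0, 0, 0, 1]])

```text
time_s: 6.68
position: [0.515, 0.275, 0.0758]
tool_rot: [0.407, 3.115, 0.0]
force: [-1.2, 0.0, -0.8]
opening: 0.0591
finger_force: 20.0
```

```bash
python3 look.py
```

```text
scene [0.5143 0.2756 0.0896] 390 0.001 minus tcp [-0.0007  0.0006  0.0138]
top few 0
```

play_rows(moves=[[0, 0, 0.5, 0, 1], [0, 0, 0, 0, 1], [0, 0, 0, 0, -0.5], [0, 0, 0, 0, -0.65], [0, 0, 0, 0, -0.65], [0, 0, 0, 0, -0.65]])

```text
time_s: 7.28
position: [0.5152, 0.275, 0.0752]
tool_rot: [0.407, 3.114, 0.0]
force: [1.1, -0.0, -0.1]
opening: 0.0775
finger_force: 0.0
```

play_rows(moves=[[0, 0, -6, 0, -0.65], [0, 0, -20, 0, -0.65], [0, 0, -35, 0, -1], [0, 0, -35, 0, -1], [0, 0, -20, 0, -1], [0, 0, 0, 0, -1], [0, 0, 0, 0, -1]])

```text
time_s: 7.87
position: [0.5157, 0.2752, 0.1925]
tool_rot: [0.407, 3.112, 0.002]
force: [-0.1, 0.0, -0.9]
opening: 0.0941
finger_force: 0.0
```

```bash
python3 look.py .5143 .276 .089; python3 go.py grn@.19 grn@.0995 grn@.19 A@.19
```

```text
scene [0.5134 0.276  0.0885] 450 0.0009 minus tcp [-0.0023  0.0008 -0.104 ]
top [0.5141 0.2783 0.0859] 73 0.0007 minus tcp [-0.0016  0.0031 -0.1066]
t 7.97 p [0.5139 0.2746 0.1893] yaw 75.1 tilt 0.16 F [ 0.3  0.6 -0.2] open 0.0938 ff 0.0
grn@.19 shift [-243.9 -328.6   -0.7] rows 9 each [-27.1 -36.5  -0.1]
grn@.0995 shift [-0.2  0.1 90.5] rows 3 each [-0.1  0.  30.2]
grn@.19 shift [  0.2  -0.1 -90.5] rows 3 each [  0.1  -0.  -30.2]
A@.19 shift [ 1.868e+02  3.635e+02 -1.000e-01] rows 10 each [18.7 36.4 -0. ]
```

play_rows(moves=[[-12, -15, 0, 0, -1], [-22.2, -29.9, 0, 0, -1], [-22.2, -29.9, 0, 0, -1], [-22.2, -29.9, 0, 0, -1], [-22.2, -29.9, 0, 0, -1], [-22.2, -29.9, 0, 0, -1], [-22.2, -29.9, 0, 0, -1], [-22.2, -29.9, 0, 0, -1]])

```text
time_s: 8.63
position: [0.6181, 0.0136, 0.1884]
tool_rot: [-0.407, -3.111, -0.0]
force: [0.5, 0.5, -0.6]
opening: 0.094
finger_force: 0.0
```

play_rows(moves=[[-22.2, -29.9, 0, 0, -1], [-22.2, -29.9, 0, 0, -1], [-22.2, -29.9, 0, 0, -1], [-9.9, -14.7, 0, 0, -1], [0, 0, 0, 0, -1], [0, 0, 0, 0, -1]])

```text
time_s: 9.13
position: [0.6652, -0.1052, 0.189]
tool_rot: [-0.408, -3.111, -0.002]
force: [0.3, -0.2, -0.1]
opening: 0.094
finger_force: 0.0
```

```bash
python3 go.py grn@.19 grn@.0995; python3 look.py .6652 -.1056 .114
```

```text
t 9.13 p [ 0.6652 -0.1052  0.189 ] yaw 75.0 tilt 0.21 F [ 0.3 -0.2 -0.1] open 0.094 ff 0.0
grn@.19 shift [-0.1 -0.4 -1. ] rows 1 each [-0.1 -0.4 -1. ]
grn@.0995 shift [-0.3 -0.1 90.5] rows 3 each [-0.1 -0.  30.2]
scene [ 0.6664 -0.104   0.1116] 381 0.002 minus tcp [ 0.0012  0.0012 -0.0774]
top few 0
```

play_rows(moves=[[0, 0, 30, 0, -1], [0, 0, 30, 0, -1], [0, 0, 20, 0, -1], [0, 0, 9.5, 0, -1], [0, 0, 0, 0, -0.6], [0, 0, 0, 0, 0.3], [0, 0, 0, 0, 1], [0, 0, 0, 0, 1]])

```text
time_s: 9.9
position: [0.6675, -0.1055, 0.1039]
tool_rot: [0.406, 3.112, -0.001]
force: [0.1, -0.7, 1.4]
opening: 0.0707
finger_force: 0.0
```

play_rows(moves=[[0, 0, 0, 0, 1], [0, 0, 0, 0, 1], [0, 0, 0, 0, 1], [0, 0, -3, 0, 1], [0, 0, -10, 0, 1], [0, 0, -30, 0, 1], [0, 0, -35, 0, 1], [0, 0, -12, 0, 1]])

```text
time_s: 10.57
position: [0.6683, -0.1058, 0.1972]
tool_rot: [0.406, 3.108, -0.002]
force: [1.0, -0.2, -1.6]
opening: 0.0591
finger_force: 20.0
```

```bash
python3 go.py A@.19; python3 look.py
```

```text
t 10.57 p [ 0.6683 -0.1058  0.1972] yaw 75.1 tilt 0.41 F [ 1.  -0.2 -1.6] open 0.0591 ff 20.0
A@.19 shift [189.7 363.    5.7] rows 10 each [19.  36.3  0.6]
scene few 18
top few 0
```

play_rows(moves=[[9, 18, 0, 0, 1], [17, 33, 0, 0, 1], [17, 33, 0, 0, 1], [17, 33, 0, 0, 1], [17, 33, 0, 0, 1], [17, 33, 0, 0, 1], [17, 33, 0, 0, 1], [17, 33, 0, 0, 1]])

```text
time_s: 11.33
position: [0.6042, 0.1697, 0.1884]
tool_rot: [-0.407, -3.111, 0.001]
force: [0.8, 0.5, -2.3]
opening: 0.0593
finger_force: 20.0
```

play_rows(moves=[[17, 33, 0, 0, 1], [17, 33, 0, 0, 1], [17, 33, 0, 0, 1], [8, 15, 0, 0, 1], [0, 0, 0, 0, 1], [0, 0, 0, 0, 1], [0, 0, 0, 0, 1]])

```text
time_s: 11.92
position: [0.5781, 0.2925, 0.1896]
tool_rot: [-0.407, -3.113, 0.003]
force: [0.4, -0.2, -3.3]
opening: 0.0593
finger_force: 20.0
```

```bash
python3 go.py A@.19; python3 look.py
```

```text
t 11.92 p [0.5781 0.2925 0.1896] yaw 75.1 tilt 0.17 F [ 0.4 -0.2 -3.3] open 0.0593 ff 20.0
A@.19 shift [ 0.3  1.1 -0.4] rows 1 each [ 0.3  1.1 -0.4]
scene [0.5774 0.2921 0.2013] 90 0.0009 minus tcp [-0.0006 -0.0004  0.0117]
top [0.5779 0.2937 0.2012] 30 0.0006 minus tcp [-0.0002  0.0011  0.0116]
```

play_rows(moves=[[0, 0.9, 30, 0, 1], [0, 0, 35, 0, 1], [0, 0, 26, 0, 1], [0, 0, 10, 0, 1], [0, 0, 5, 0, 1], [0, 0, 2, 0, 1], [0, 0, 0, 0, 1], [0, 0, 0, 0, 1]])

```text
time_s: 12.68
position: [0.5805, 0.2946, 0.0858]
tool_rot: [0.407, 3.112, 0.002]
force: [0.4, -0.6, -2.2]
opening: 0.0588
finger_force: 20.0
```

play_rows(moves=[[0, 0, 1, 0, 1], [0, 0, 0, 0, 1], [0, 0, 0, 0, 1]])

```text
time_s: 12.93
position: [0.5794, 0.2946, 0.0834]
tool_rot: [0.407, 3.114, 0.001]
force: [0.6, 0.3, -3.5]
opening: 0.0594
finger_force: 20.0
```

```bash
python3 go.py; python3 look.py
```

```text
t 12.93 p [0.5794 0.2946 0.0834] yaw 75.1 tilt 0.08 F [ 0.6  0.3 -3.5] open 0.0594 ff 20.0
scene [0.5662 0.2952 0.0951] 79 0.0018 minus tcp [-0.0132  0.0006  0.0117]
top few 11
```

play_rows(moves=[[0, 0, 1.5, 0, 1], [0, 0, 1.5, 0, 1], [0, 0, 1.2, 0, 1], [0, 0, 0, 0, 1], [0, 0, 0, 0, 1], [0, 0, 0, 0, 1]])

```text
time_s: 13.53
position: [0.5795, 0.2943, 0.079]
tool_rot: [0.407, 3.114, 0.0]
force: [0.5, -1.2, 2.5]
opening: 0.059
finger_force: 20.0
```

play_rows(moves=[[0, 0, 0.7, 0, 1], [0, 0, 0, 0, 1], [0, 0, 0, 0, 1]])

```text
time_s: 13.78
position: [0.5798, 0.2943, 0.0787]
tool_rot: [0.407, 3.113, 0.0]
force: [-0.6, -2.0, 5.0]
opening: 0.0596
finger_force: 20.0
```

play_rows(moves=[[0, 0, 0.6, 0, 1], [0, 0, 0, 0, 1], [0, 0, 0, 0, 1]])

```text
time_s: 14.03
position: [0.5801, 0.2942, 0.0785]
tool_rot: [0.407, 3.113, 0.0]
force: [1.0, -2.9, 6.4]
opening: 0.0593
finger_force: 20.0
```

play_rows(moves=[[0, 0, -0.7, 0, 1], [0, 0, 0, 0, -0.4], [0, 0, 0, 0, -0.65], [0, 0, 0, 0, -0.65], [0, 0, 0, 0, -0.65]])

```text
time_s: 14.45
position: [0.5783, 0.2945, 0.077]
tool_rot: [-0.407, -3.114, 0.0]
force: [-0.1, 0.0, 0.5]
opening: 0.077
finger_force: 0.0
```

play_rows(moves=[[0, 0, -6, 0, -0.65], [0, 0, -20, 0, -0.65], [0, 0, -35, 0, -1], [0, 0, -35, 0, -1], [0, 0, -18, 0, -1], [0, 0, 0, 0, -1], [0, 0, 0, 0, -1]])

```text
time_s: 15.03
position: [0.5795, 0.2947, 0.1931]
tool_rot: [0.407, 3.113, 0.002]
force: [-0.2, 0.0, -0.0]
opening: 0.0937
finger_force: 0.0
```

```bash
python3 go.py amb@.195; python3 look.py .578 .2935 .089;python3 look.py .5143 .276 .089
```

```text
t 15.03 p [0.5795 0.2947 0.1931] yaw 75.1 tilt 0.15 F [-0.2  0.  -0. ] open 0.0937 ff 0.0
amb@.195 shift [-143.4 -537.7   -2.4] rows 14 each [-10.2 -38.4  -0.2]
scene [0.574 0.293 0.09 ] 348 0.0015 minus tcp [-0.0055 -0.0016 -0.1031]
top [0.5792 0.2942 0.0885] 204 0.0008 minus tcp [-0.0003 -0.0005 -0.1046]
scene [0.5134 0.2759 0.0885] 388 0.0009 minus tcp [-0.0645 -0.0182 -0.1013]
top [0.5156 0.2773 0.0881] 525 0.0007 minus tcp [-0.0623 -0.0168 -0.1018]
```

play_rows(moves=[[-5, -18, 0, 0, -1], [-9.5, -35.8, 0, 0, -1], [-9.5, -35.8, 0, 0, -1], [-9.5, -35.8, 0, 0, -1], [-9.5, -35.8, 0, 0, -1], [-9.5, -35.8, 0, 0, -1], [-9.5, -35.8, 0, 0, -1], [-9.5, -35.8, 0, 0, -1]])

```text
time_s: 15.9
position: [0.5779, 0.0148, 0.1902]
tool_rot: [-0.406, -3.113, -0.0]
force: [0.8, 0.5, -0.1]
opening: 0.094
finger_force: 0.0
```

play_rows(moves=[[-9.5, -35.8, 0, 0, -1], [-9.5, -35.8, 0, 0, -1], [-9.5, -35.8, 0, 0, -1], [-9.5, -35.8, 0, 0, -1], [-9.5, -35.8, 0, 0, -1], [-9.5, -35.8, 0, 0, -1], [-9.5, -35.8, 0, 0, -1], [-4, -18, 0, 0, -1]])

```text
time_s: 16.57
position: [0.577, -0.2648, 0.19]
tool_rot: [-0.411, -3.112, -0.0]
force: [1.2, -0.9, -0.9]
opening: 0.094
finger_force: 0.0
```

play_rows(moves=[[0, 0, 0, 7, -1], [0, 0, 0, 7, -1], [0, 0, 0, 7, -1], [0, 0, 0, 7, -1], [0, 0, 0, 7, -1], [0, 0, 0, 7, -1], [0, 0, 0, 7, -1], [0, 0, 0, 7, -1]])

```text
time_s: 17.23
position: [0.5774, -0.2608, 0.1898]
tool_rot: [-1.828, -2.551, 0.0]
force: [0.2, -0.3, 0.7]
opening: 0.094
finger_force: 0.0
```

play_rows(moves=[[0, 0, 0, 4, -1], [0, 0, 0, 0, -1], [0, 0, 0, 0, -1]])

```text
time_s: 17.48
position: [0.5777, -0.2609, 0.1904]
tool_rot: [-1.906, -2.494, 0.0]
force: [-0.2, 0.8, 0.3]
opening: 0.0937
finger_force: 0.0
```

```bash
python3 go.py amb@.195 amb@.1 amb@.19 B@.19; python3 look.py .58 -.2618 .114
```

```text
t 17.48 p [ 0.5777 -0.2609  0.1904] yaw 15.2 tilt 0.13 F [-0.2  0.8  0.3] open 0.0937 ff 0.0
amb@.195 shift [-1.5  2.  -4.6] rows 1 each [-1.5  2.  -4.6]
amb@.1 shift [-0.2  0.1 95. ] rows 3 each [-0.1  0.  31.7]
amb@.19 shift [  0.2  -0.1 -90. ] rows 3 each [  0.1  -0.  -30. ]
B@.19 shift [593.9 111.4   0.9] rows 15 each [39.6  7.4  0.1]
scene [ 0.5803 -0.2611  0.1124] 425 0.0016 minus tcp [ 0.0027 -0.0001 -0.078 ]
top [ 0.5805 -0.2607  0.1129] 596 0.0008 minus tcp [ 0.0028  0.0002 -0.0775]
```

play_rows(moves=[[-1, 2, 30, 0, -1], [0, 0, 30, 0, -1], [0, 0, 20, 0, -1], [0, 0, 9.5, 0, -1], [0, 0, 0, 0, -0.6], [0, 0, 0, 0, 0.3], [0, 0, 0, 0, 1], [0, 0, 0, 0, 1]])

```text
time_s: 18.25
position: [0.5815, -0.2625, 0.1044]
tool_rot: [1.908, 2.492, 0.0]
force: [-0.1, -0.9, -0.4]
opening: 0.0708
finger_force: 0.0
```

play_rows(moves=[[0, 0, 0, 0, 1], [0, 0, 0, 0, 1], [0, 0, 0, 0, 1], [0, 0, -3, 0, 1], [0, 0, -10, 0, 1], [0, 0, -30, 0, 1], [0, 0, -35, 0, 1], [0, 0, -12, 0, 1]])

```text
time_s: 18.92
position: [0.5824, -0.2629, 0.1979]
tool_rot: [1.905, 2.488, 0.001]
force: [1.0, -0.2, -0.3]
opening: 0.0588
finger_force: 20.0
```

```bash
python3 go.py B@.19; python3 look.py
```

```text
t 18.92 p [ 0.5824 -0.2629  0.1979] yaw 15.1 tilt 0.43 F [ 1.  -0.2 -0.3] open 0.0588 ff 20.0
B@.19 shift [595.8 108.3   5.1] rows 15 each [39.7  7.2  0.3]
scene [ 0.5818 -0.2626  0.2088] 286 0.0011 minus tcp [-0.0006  0.0003  0.0109]
top [ 0.5835 -0.2622  0.2089] 501 0.0007 minus tcp [0.0011 0.0006 0.011 ]
```

play_rows(moves=[[17, 3, 0, 0, 1], [35, 6.5, 0, 0, 1], [35, 6.5, 0, 0, 1], [35, 6.5, 0, 0, 1], [35, 6.5, 0, 0, 1], [35, 6.5, 0, 0, 1], [35, 6.5, 0, 0, 1], [35, 6.5, 0, 0, 1]])

```text
time_s: 19.68
position: [0.5564, 0.0066, 0.1891]
tool_rot: [-1.907, -2.491, 0.003]
force: [0.2, -0.1, -2.6]
opening: 0.059
finger_force: 20.0
```

play_rows(moves=[[35, 6.5, 0, 0, 1], [35, 6.5, 0, 0, 1], [35, 6.5, 0, 0, 1], [35, 6.5, 0, 0, 1], [35, 6.5, 0, 0, 1], [35, 6.5, 0, 0, 1], [35, 6.5, 0, 0, 1], [35, 6.5, 0, 0, 1]])

```text
time_s: 20.35
position: [0.5333, 0.2895, 0.189]
tool_rot: [-1.907, -2.492, 0.007]
force: [1.1, -0.0, -2.3]
opening: 0.0593
finger_force: 20.0
```

play_rows(moves=[[35, 6.5, 0, 0, 1], [18, 3, 0, 0, 1], [0, 0, 0, 0, 1], [0, 0, 0, 0, 1], [0, 0, 0, 0, 1]])

```text
time_s: 20.77
position: [0.5302, 0.3405, 0.1902]
tool_rot: [-1.909, -2.493, 0.005]
force: [-0.3, 0.4, -2.6]
opening: 0.0589
finger_force: 20.0
```

```bash
python3 go.py B@.19; python3 look.py
```

```text
t 20.77 p [0.5302 0.3405 0.1902] yaw 15.1 tilt 0.21 F [-0.3  0.4 -2.6] open 0.0589 ff 20.0
B@.19 shift [-0.4  1.3  0.2] rows 1 each [-0.4  1.3  0.2]
scene [0.53   0.3409 0.2006] 333 0.0007 minus tcp [-0.0002  0.0004  0.0104]
top [0.5317 0.3417 0.2005] 382 0.0006 minus tcp [0.0015 0.0012 0.0103]
```

play_rows(moves=[[-0.8, 0, 30, 0, 1], [0, 0, 35, 0, 1], [0, 0, 26, 0, 1], [0, 0, 8, 0, 1], [0, 0, 4, 0, 1], [0, 0, 2, 0, 1], [0, 0, 0, 0, 1], [0, 0, 0, 0, 1]])

```text
time_s: 21.53
position: [0.5331, 0.341, 0.0895]
tool_rot: [1.909, 2.493, 0.005]
force: [0.3, 0.1, -1.7]
opening: 0.059
finger_force: 20.0
```

play_rows(moves=[[0, 0, 1, 0, 1], [0, 0, 0, 0, 1], [0, 0, 0, 0, 1]])

```text
time_s: 21.78
position: [0.532, 0.3408, 0.087]
tool_rot: [1.909, 2.494, 0.002]
force: [0.5, 0.2, -3.0]
opening: 0.0591
finger_force: 20.0
```

```bash
python3 go.py; python3 look.py
```

```text
t 21.78 p [0.532  0.3408 0.087 ] yaw 15.1 tilt 0.07 F [ 0.5  0.2 -3. ] open 0.0591 ff 20.0
scene [0.5311 0.3403 0.0975] 253 0.001 minus tcp [-0.0009 -0.0005  0.0105]
top [0.5344 0.3414 0.0958] 271 0.001 minus tcp [0.0024 0.0006 0.0088]
```

play_rows(moves=[[0, 0, 2, 0, 1], [0, 0, 2, 0, 1], [0, 0, 1.5, 0, 1], [0, 0, 0, 0, 1], [0, 0, 0, 0, 1], [0, 0, 0, 0, 1]])

```text
time_s: 22.38
position: [0.5316, 0.3406, 0.0807]
tool_rot: [1.91, 2.494, -0.0]
force: [-0.5, -0.4, -2.8]
opening: 0.0592
finger_force: 20.0
```

play_rows(moves=[[0, 0, 0.8, 0, 1], [0, 0, 0, 0, 1], [0, 0, 0, 0, 1]])

```text
time_s: 22.63
position: [0.5316, 0.3406, 0.08]
tool_rot: [-1.91, -2.494, 0.0]
force: [-0.8, -0.5, -1.4]
opening: 0.0593
finger_force: 20.0
```

play_rows(moves=[[0, 0, 0.8, 0, 1], [0, 0, 0, 0, 1], [0, 0, 0, 0, 1]])

```text
time_s: 22.88
position: [0.5317, 0.3406, 0.0792]
tool_rot: [1.91, 2.494, 0.0]
force: [0.2, -0.4, -3.2]
opening: 0.059
finger_force: 20.0
```

play_rows(moves=[[0, 0, 0.6, 0, 1], [0, 0, 0, 0, 1], [0, 0, 0, 0, 1]])

```text
time_s: 23.13
position: [0.5319, 0.3406, 0.0788]
tool_rot: [1.91, 2.494, 0.0]
force: [-0.3, -1.0, -0.1]
opening: 0.0594
finger_force: 20.0
```

play_rows(moves=[[0, 0, 0.6, 0, 1], [0, 0, 0, 0, 1], [0, 0, 0, 0, 1]])

```text
time_s: 23.38
position: [0.532, 0.3406, 0.0786]
tool_rot: [1.91, 2.494, 0.001]
force: [-0.6, -1.1, 2.5]
opening: 0.0592
finger_force: 20.0
```

```bash
python3 go.py; python3 look.py
```

```text
t 23.38 p [0.532  0.3406 0.0786] yaw 15.1 tilt 0.04 F [-0.6 -1.1  2.5] open 0.0592 ff 20.0
scene [0.5312 0.3404 0.0895] 239 0.0008 minus tcp [-0.0008 -0.0002  0.0109]
top [0.5335 0.3418 0.0883] 252 0.0007 minus tcp [0.0015 0.0013 0.0098]
```

play_rows(moves=[[0, 0, -0.4, 0, 1], [0, 0, 0, 0, -0.4], [0, 0, 0, 0, -0.65], [0, 0, 0, 0, -0.65], [0, 0, 0, 0, -0.65]])

```text
time_s: 23.9
position: [0.5314, 0.3407, 0.078]
tool_rot: [-1.91, -2.494, 0.0]
force: [0.5, 0.2, 0.1]
opening: 0.0769
finger_force: 0.0
```

play_rows(moves=[[0, 0, -6, 0, -0.65], [0, 0, -20, 0, -0.65], [0, 0, -35, 0, -1], [0, 0, -35, 0, -1], [0, 0, -18, 0, -1], [0, 0, 0, 0, -1]])

```text
time_s: 24.4
position: [0.5346, 0.342, 0.199]
tool_rot: [1.907, 2.49, 0.015]
force: [-0.4, -0.6, 0.1]
opening: 0.0943
finger_force: 0.0
```

```bash
cat > sl.py <<'E'
# refit sleeves on the bench by orange colour + cone
import sys
from meas import *
P=dict(a=(.5117,-.1303),b=(.580,-.2618),c=(.6652,-.1056),d=(.643,.028),e=(.437,-.2652))
sel=sys.argv[1] if len(sys.argv)>1 else "abcde"
caps={n:cams.capture(n) for n in("scene","top")}
for n,c in caps.items():
    W=world(c).reshape(-1,3);C=c["color"].reshape(-1,3).astype(int)
    H=cv2.cvtColor(c["color"],cv2.COLOR_BGR2HSV).reshape(-1,3)
    org=(H[:,0]>3)&(H[:,0]<14)&(H[:,1]>190)
    for k in sel:
        x=np.array(P[k])
        for rad in (.08,.05,.045):
            Q=W[org&(np.hypot(W[:,0]-x[0],W[:,1]-x[1])<rad)&(W[:,2]>.015)&(W[:,2]<.1)]
            if len(Q)<30: break
            r=np.hypot
            f=lambda x:np.minimum(abs(r(Q[:,0]-x[0],Q[:,1]-x[1])-(.04-.1978*Q[:,2])),abs(r(Q[:,0]-x[0],Q[:,1]-x[1])-(.036-.1978*Q[:,2])))
            if rad==.08: x=np.median(Q[:,:2],axis=0)
            x=least_squares(f,x,loss="soft_l1",f_scale=.002).x
        print(n,k,x.round(4),len(Q),np.median(f(x)).round(4) if len(Q)>29 else "few", "top z",np.percentile(Q[:,2],98).round(3) if len(Q) else "")
E
python3 look.py .5315 .3405 .089;python3 sl.py; python3 - <<'E'
from h import *
c=cams.capture("top");cv2.imwrite("pics/t2.png",cv2.resize(c["color"][50:],(800,522)))
E
```

```text
scene [0.5302 0.3386 0.0889] 581 0.0011 minus tcp [-0.0044 -0.0034 -0.1102]
top [0.5321 0.3407 0.088 ] 538 0.0007 minus tcp [-0.0025 -0.0013 -0.111 ]
scene a [ 0.5117 -0.1299] 603 0.0009 top z 0.092
scene b [ 0.5809 -0.2602] 568 0.0009 top z 0.091
scene c [ 0.6663 -0.1039] 684 0.001 top z 0.091
scene d [0.6425 0.028 ] 786 0.0009 top z 0.092
scene e [ 0.438  -0.2645] 483 0.001 top z 0.092
top a [ 0.5124 -0.1298] 198 0.0004 top z 0.087
top b [ 0.5811 -0.2611] 114 0.0002 top z 0.089
top c [ 0.6616 -0.1036] 64 0.0004 top z 0.085
top d [0.6435 0.0283] 319 0.0004 top z 0.092
top e [ 0.4376 -0.2653] 94 0.0002 top z 0.09
```

View pics/t2.png

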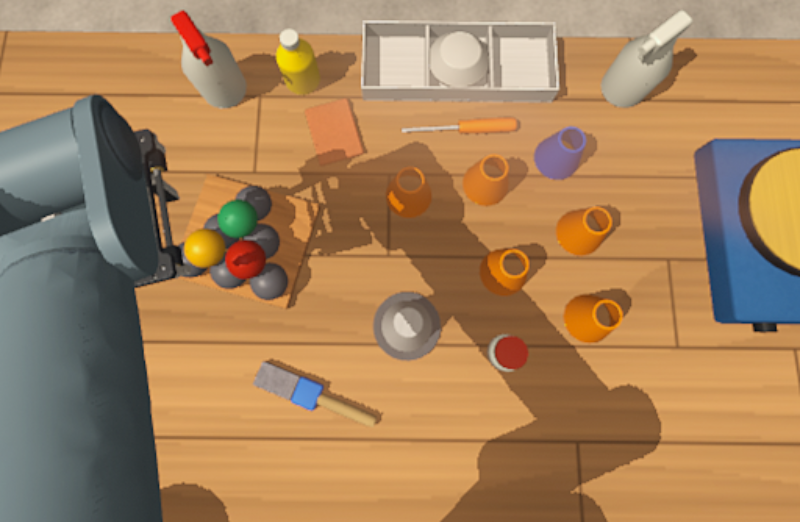

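All three balls are saddled: green (237,218), amber (205,247) and red (245,260). The five orange sleeves still stand at (409,192), (486,180), (583,230), (504,270) and (592,317). I'll start the sleeves with d.

play_rows(moves=[[0, 0, 0, 5, -1], [0, 0, 0, 5, -1], [0, 0, 0, 5.1, -1], [0, 0, 0, 0, -1], [0, 0, 0, 0, -1]])

```text
time_s: 25.07
position: [0.5309, 0.3403, 0.1907]
tool_rot: [-2.218, -2.223, 0.004]
force: [1.1, 0.4, 0.9]
opening: 0.0938
finger_force: 0.0
```

play_rows(moves=[[-35, 12.3, 0, 0, -1], [-35, 12.3, 0, 0, -1], [-35, 12.3, 0, 0, -1], [-35, 12.3, 0, 0, -1], [-35, 12.3, 0, 0, -1], [-35, 12.3, 0, 0, -1], [-35, 12.3, 0, 0, -1], [-35, 12.3, 0, 0, -1]])

```text
time_s: 25.73
position: [0.6301, 0.0589, 0.1917]
tool_rot: [-2.218, -2.224, 0.001]
force: [0.9, 0.2, 0.1]
opening: 0.0937
finger_force: 0.0
```

play_rows(moves=[[-33, 12.6, 0, 0, -1], [0, 0, 0, 0, -1], [0, 0, 0, 0, -1], [0, 0, 0, 0, -1]])

```text
time_s: 26.07
position: [0.6422, 0.0281, 0.1916]
tool_rot: [-2.219, -2.222, 0.001]
force: [0.0, 0.3, -0.6]
opening: 0.0939
finger_force: 0.0
```

```bash
python3 go.py d@.19 d@.062 d@.26 cone@.26
```

```text
t 26.07 p [0.6422 0.0281 0.1916] yaw 0.1 tilt 0.08 F [ 0.   0.3 -0.6] open 0.0939 ff 0.0
d@.19 shift [-0.1  0.8  1.6] rows 1 each [-0.1  0.8  1.6]
d@.062 shift [-1.00e-01  2.00e-01  1.28e+02] rows 4 each [-0.  0. 32.]
d@.26 shift [ 1.00e-01 -3.00e-01 -1.98e+02] rows 5 each [  0.   -0.1 -39.6]
cone@.26 shift [   2.3 -221.2    0.3] rows 6 each [  0.4 -36.9   0. ]
```

play_rows(moves=[[0, 0.6, 36, 0, -1], [0, 0, 38, 0, -1], [0, 0, 30, 0, -1], [0, 0, 16, 0, -1], [0, 0, 7, 0, -1], [0, 0, 2.6, 0, -0.6], [0, 0, 0, 0, -0.2], [0, 0, 0, 0, 0.3]], grip_force=15)

```text
time_s: 26.73
position: [0.6444, 0.0281, 0.0645]
tool_rot: [2.218, 2.221, 0.003]
force: [0.2, 0.7, 0.7]
opening: 0.0773
finger_force: 0.0
```

play_rows(moves=[[0, 0, 0, 0, 1], [0, 0, 0, 0, 1], [0, 0, 0, 0, 1], [0, 0, 0, 0, 1], [0, 0, -3, 0, 1], [0, 0, -10, 0, 1], [0, 0, 0, 0, 1], [0, 0, 0, 0, 1]])

```text
time_s: 27.4
position: [0.6441, 0.0275, 0.0768]
tool_rot: [2.22, 2.221, 0.002]
force: [-0.7, 0.3, -1.4]
opening: 0.0528
finger_force: 14.6
```

```bash
python3 go.py; python3 sl.py d
```

```text
t 27.4 p [0.6441 0.0275 0.0768] yaw 0.0 tilt 0.12 F [-0.7  0.3 -1.4] open 0.0528 ff 14.6
scene d [0.6463 0.0295] 692 0.001 top z 0.098
top d [0.643 0.028] 0 few top z
```

play_rows(moves=[[0, 0, -20, 0, 1], [0, 0, -35, 0, 1], [0, 0, -38, 0, 1], [0, 0, -38, 0, 1], [0, 0, -35, 0, 1], [0, -10, -16, 0, 1], [0, -22, 0, 0, 1], [0, -35, 0, 0, 1]])

```text
time_s: 28.17
position: [0.5775, 0.0272, 0.2593]
tool_rot: [2.219, 2.22, 0.004]
force: [0.0, 0.2, -0.1]
opening: 0.0535
finger_force: 14.6
```

play_rows(moves=[[0.5, -38, 0, 0, 1], [0.5, -38, 0, 0, 1], [0.5, -36, 0, 0, 1], [0.5, -28, 0, 0, 1], [0.5, -15, 0, 0, 1], [0, 0, 0, 0, 1], [0, 0, 0, 0, 1], [0, 0, 0, 0, 1]])

```text
time_s: 28.83
position: [0.422, 0.03, 0.2579]
tool_rot: [2.221, 2.221, 0.0]
force: [0.0, -0.0, -1.7]
opening: 0.0533
finger_force: 14.6
```

```bash
cat > held.py <<'E'
# fit held sleeve: base centre, tilt. usage held.py [off]  (base z = tcp - off)
import sys
from meas import *
from scipy.spatial.transform import Rotation as Ro
off=float(sys.argv[1]) if len(sys.argv)>1 else .062
tz=float(sys.argv[2]) if len(sys.argv)>2 else 0
s=arm.state();p=s["position"];B=np.array([p[0],p[1],p[2]-off])
for n in ("scene","top"):
    c=cams.capture(n);W=world(c).reshape(-1,3);H=cv2.cvtColor(c["color"],cv2.COLOR_BGR2HSV).reshape(-1,3)
    org=(H[:,0]>3)&(H[:,0]<16)&(H[:,1]>170)&(np.hypot(W[:,0]-B[0],W[:,1]-B[1])<.055)&(W[:,2]>max(B[2]-.015,tz))&(W[:,2]<B[2]+.1)
    Q=W[org]
    if len(Q)<80: print(n,"few",len(Q));continue
    def f(x):
        R=Ro.from_rotvec([x[3],x[4],0]).as_matrix();q=(Q-x[:3])@R
        r=np.hypot(q[:,0],q[:,1])-(.04-.1978*q[:,2]);e=r*.981
        return np.hypot(e,np.clip(q[:,2]-.091,0,None)+np.clip(-q[:,2],0,None))*np.sign(e)
    r=least_squares(f,[*B,0,0],x_scale=[.01,.01,.01,.1,.1],loss="soft_l1",f_scale=.0015)
    R=Ro.from_rotvec([r.x[3],r.x[4],0]).as_matrix();q=(Q-r.x[:3])@R
    print(n,"base",r.x[:3].round(4),"tilt",r.x[3:].round(3),len(Q),"res",np.median(abs(f(r.x))).round(4),"zrange seen",Q[:,2].min().round(4),Q[:,2].max().round(4),"minus tcp",(r.x[:3]-p).round(4))
E
python3 go.py cone@.26; python3 held.py
```

```text
t 28.83 p [0.422  0.03   0.2579] yaw 0.0 tilt 0.03 F [ 0.  -0.  -1.7] open 0.0533 ff 14.6
cone@.26 shift [ 0.  -0.2 -2.1] rows 1 each [ 0.  -0.2 -2.1]
scene base [0.4216 0.03   0.1933] tilt [0.01  0.022] 786 res 0.0011 zrange seen 0.1961 0.2875 minus tcp [-0.0004 -0.     -0.0645]
top few 0
```

play_rows(moves=[[0, 0, 25, 0, 1], [0, 0, 32, 0, 1], [0, 0, 30, 0, 1], [0, 0, 26, 0, 1], [0, 0, 18, 0, 1], [0, 0, 10, 0, 1], [0, 0, 4, 0, 1], [0, 0, 0, 0, 1]])

```text
time_s: 29.6
position: [0.4214, 0.0301, 0.1123]
tool_rot: [-2.22, -2.221, 0.001]
force: [0.2, -0.5, -1.1]
opening: 0.0532
finger_force: 14.6
```

play_rows(moves=[[0, 0, 2, 0, 1], [0, 0, 2, 0, 1], [0, 0, 1, 0, 1], [0, 0, 1, 0, 1], [0, 0, 0, 0, 1], [0, 0, 0, 0, 1]])

```text
time_s: 30.1
position: [0.4215, 0.03, 0.107]
tool_rot: [2.221, 2.221, 0.0]
force: [0.3, 0.5, -1.5]
opening: 0.053
finger_force: 14.6
```

```bash
python3 go.py cone@.0925; python3 held.py
```

```text
t 30.1 p [0.4215 0.03   0.107 ] yaw 0.0 tilt 0.03 F [ 0.3  0.5 -1.5] open 0.053 ff 14.6
cone@.0925 shift [-0.   0.3 14.5] rows 1 each [-0.   0.3 14.5]
scene base [0.4206 0.0303 0.0422] tilt [0.012 0.032] 634 res 0.0012 zrange seen 0.0349 0.1372 minus tcp [-0.0008  0.0003 -0.0648]
top few 0
```

play_rows(moves=[[0, 0, 1.5, 0, 1], [0, 0, 1.5, 0, 1], [0, 0, 1.5, 0, 1], [0, 0, 1.5, 0, 1], [0, 0, 1, 0, 1], [0, 0, 0, 0, 1], [0, 0, 0, 0, 1]])

```text
time_s: 30.78
position: [0.4212, 0.0301, 0.0996]
tool_rot: [-2.221, -2.222, 0.0]
force: [-0.1, -0.1, 0.0]
opening: 0.0533
finger_force: 14.6
```

play_rows(moves=[[0, 0, 1, 0, 1], [0, 0, 1, 0, 1], [0, 0, 0, 0, 1], [0, 0, 0, 0, 1]])

```text
time_s: 31.12
position: [0.4213, 0.0301, 0.0977]
tool_rot: [-2.221, -2.222, 0.0]
force: [0.6, -0.0, -1.6]
opening: 0.0528
finger_force: 14.6
```

play_rows(moves=[[0, 0, 0.8, 0, 1], [0, 0, 0.8, 0, 1], [0, 0, 0, 0, 1], [0, 0, 0, 0, 1]])

```text
time_s: 31.45
position: [0.4214, 0.03, 0.0962]
tool_rot: [2.221, 2.222, -0.0]
force: [-0.2, -0.5, -0.5]
opening: 0.0535
finger_force: 14.6
```

```bash
python3 held.py
```

```text
scene base [0.4209 0.03   0.0314] tilt [0.011 0.023] 595 res 0.0012 zrange seen 0.0347 0.1274 minus tcp [-0.0005  0.     -0.0648]
top few 0
```

play_rows(moves=[[0, 0, 0.6, 0, 1], [0, 0, 0.6, 0, 1], [0, 0, 0, 0, 1], [0, 0, 0, 0, 1]])

```text
time_s: 31.88
position: [0.4215, 0.0299, 0.0951]
tool_rot: [2.221, 2.221, 0.0]
force: [0.1, -0.5, -0.3]
opening: 0.0535
finger_force: 14.7
```

play_rows(moves=[[0, 0, 0.6, 0, 1], [0, 0, 0, 0, 1], [0, 0, 0, 0, 1]])

```text
time_s: 32.13
position: [0.4215, 0.0299, 0.0947]
tool_rot: [2.221, 2.221, -0.0]
force: [-1.3, -1.6, 2.7]
opening: 0.0533
finger_force: 14.9
```

play_rows(moves=[[0, 0, 0.6, 0, 1], [0, 0, 0, 0, 1], [0, 0, 0, 0, 1]])

```text
time_s: 32.38
position: [0.4216, 0.0298, 0.0945]
tool_rot: [2.221, 2.222, -0.0]
force: [-2.3, -0.9, 5.1]
opening: 0.0532
finger_force: 15.3
```

play_rows(moves=[[0, 0, -0.9, 0, 1], [0, 0, 0, 0, 1], [0, 0, 0, 0, 0.05], [0, 0, 0, 0, -0.1], [0, 0, 0, 0, -0.3], [0, 0, 0, 0, -0.6], [0, 0, 0, 0, -0.8], [0, 0, 0, 0, -0.8]])

```text
time_s: 33.05
position: [0.421, 0.0304, 0.0944]
tool_rot: [-2.22, -2.221, 0.0]
force: [0.2, 0.6, -0.3]
opening: 0.0763
finger_force: 0.0
```

play_rows(moves=[[0, 0, -4, 0, -1], [0, 0, -15, 0, -1], [0, 0, -35, 0, -1], [0, 0, -35, 0, -1], [0, 0, -15, 0, -1], [0, 0, 0, 0, -1], [0, 0, 0, 0, -1]])

```text
time_s: 33.63
position: [0.4216, 0.0301, 0.1992]
tool_rot: [2.22, 2.221, 0.002]
force: [-0.3, 0.1, -1.2]
opening: 0.0938
finger_force: 0.0
```

```bash
cat > stk.py <<'E'
# fit top sleeve on cone: stk.py base_z_guess
import sys
from meas import *
from scipy.spatial.transform import Rotation as Ro
B=np.array([.4218,.03,float(sys.argv[1])])
for n in ("scene","top"):
    c=cams.capture(n);W=world(c).reshape(-1,3);H=cv2.cvtColor(c["color"],cv2.COLOR_BGR2HSV).reshape(-1,3)
    Q=W[(H[:,0]>3)&(H[:,0]<16)&(H[:,1]>170)&(np.hypot(W[:,0]-B[0],W[:,1]-B[1])<.055)&(W[:,2]>B[2]+.003)&(W[:,2]<B[2]+.11)]
    if len(Q)<60: print(n,"few",len(Q));continue
    def f(x):
        R=Ro.from_rotvec([x[3],x[4],0]).as_matrix();q=(Q-x[:3])@R
        return (np.hypot(q[:,0],q[:,1])-(.04-.1978*q[:,2]))*.981
    r=least_squares(f,[*B,0,0],x_scale=[.01,.01,.01,.1,.1],loss="soft_l1",f_scale=.0015)
    print(n,"base",r.x[:3].round(4),"tilt",r.x[3:].round(3),len(Q),"ztop",np.percentile(Q[:,2],98).round(4),Q[:,2].max().round(4))
E
python3 stk.py .03; python3 sl.py abce; python3 go.py .512,-.13@.2 .512,-.13@.062 .512,-.13@.27 cone@.27
```

```text
scene base [0.423  0.0303 0.0241] tilt [ 0.001 -0.007] 701 ztop 0.1224 0.1257
top few 0
scene a [ 0.5125 -0.1295] 604 0.0009 top z 0.092
scene b [ 0.5805 -0.2599] 571 0.0009 top z 0.091
scene c [ 0.6655 -0.1043] 719 0.001 top z 0.092
scene e [ 0.4378 -0.2651] 488 0.001 top z 0.091
top a [ 0.51   -0.1272] 251 0.0009 top z 0.093
top b [ 0.5782 -0.2577] 560 0.0008 top z 0.091
top c [ 0.6396 -0.0792] 62 0.0013 top z 0.086
top e [ 0.4369 -0.2609] 535 0.0007 top z 0.09
t 33.83 p [0.4202 0.0303 0.1968] yaw 0.0 tilt 0.2 F [-0.7  0.4  0.2] open 0.0941 ff 0.0
.512,-.13@.2 shift [-160.3   91.8   -3.7] rows 5 each [-32.1  18.4  -0.7]
.512,-.13@.062 shift [-1.00e-01  5.00e-01  1.38e+02] rows 4 each [-0.   0.1 34.5]
.512,-.13@.27 shift [ 2.00e-01 -7.00e-01 -2.08e+02] rows 6 each [  0.   -0.1 -34.7]
cone@.27 shift [160.  -90.2   0.4] rows 5 each [ 32.  -18.    0.1]
```

play_rows(moves=[[-15, 8, 0, 0, -1], [-32, 18.4, 0, 0, -1], [-32, 18.4, 0, 0, -1], [-32, 18.4, 0, 0, -1], [-32, 18.4, 0, 0, -1], [-17, 10, 0, 0, -1], [0, 0, 0, 0, -1], [0, 0, 0, 0, -1]])

```text
time_s: 34.5
position: [0.5122, -0.13, 0.197]
tool_rot: [-2.22, -2.218, 0.001]
force: [-0.1, 0.2, -0.0]
opening: 0.0938
finger_force: 0.0
```

```bash
python3 go.py .512,-.13@.062
```

```text
t 34.5 p [ 0.5122 -0.13    0.197 ] yaw -0.1 tilt 0.2 F [-0.1  0.2 -0. ] open 0.0938 ff 0.0
.512,-.13@.062 shift [ -0.2   0.2 135. ] rows 4 each [-0.1  0.  33.8]
```

play_rows(moves=[[0, 0, 36, 0, -1], [0, 0, 38, 0, -1], [0, 0, 33, 0, -1], [0, 0, 18, 0, -1], [0, 0, 8, 0, -1], [0, 0, 2, 0, -0.6], [0, 0, 0, 0, -0.2], [0, 0, 0, 0, 0.3]])

```text
time_s: 35.17
position: [0.514, -0.1299, 0.0653]
tool_rot: [2.219, 2.221, 0.001]
force: [0.5, -0.4, -0.1]
opening: 0.0774
finger_force: 0.0
```

play_rows(moves=[[0, 0, 0, 0, 1], [0, 0, 0, 0, 1], [0, 0, 0, 0, 1], [0, 0, 0, 0, 1], [0, 0, -3, 0, 1], [0, 0, -10, 0, 1], [0, 0, -25, 0, 1], [0, 0, -35, 0, 1]])

```text
time_s: 35.83
position: [0.5107, -0.1288, 0.1349]
tool_rot: [-2.217, -2.217, 0.003]
force: [0.5, -0.1, -1.3]
opening: 0.0521
finger_force: 14.6
```

play_rows(moves=[[0, 0, -38, 0, 1], [0, 0, -38, 0, 1], [0, 0, -36, 0, 1], [0, 0, -20, 0, 1], [16, -9, 0, 0, 1], [32, -18, 0, 0, 1], [32, -18, 0, 0, 1], [32, -18, 0, 0, 1]])

```text
time_s: 36.5
position: [0.449, -0.017, 0.2692]
tool_rot: [2.222, 2.22, 0.001]
force: [0.4, 0.3, -1.2]
opening: 0.0525
finger_force: 14.6
```

play_rows(moves=[[32, -18, 0, 0, 1], [16, -9, 0, 0, 1], [0, 0, 0, 0, 1], [0, 0, 0, 0, 1], [0, 0, 0, 0, 1]])

```text
time_s: 36.92
position: [0.4233, 0.0295, 0.2691]
tool_rot: [2.221, 2.221, 0.0]
force: [-0.6, -0.1, -0.7]
opening: 0.0522
finger_force: 14.6
```

```bash
python3 go.py cone@.27; python3 held.py .064
```

```text
t 36.92 p [0.4233 0.0295 0.2691] yaw -0.0 tilt 0.06 F [-0.6 -0.1 -0.7] open 0.0522 ff 14.6
cone@.27 shift [ 0.5 -1.5 -0.9] rows 1 each [ 0.5 -1.5 -0.9]
scene base [0.4228 0.0291 0.2033] tilt [0.008 0.024] 810 res 0.0011 zrange seen 0.2048 0.297 minus tcp [-0.0005 -0.0004 -0.0658]
top few 0
```

play_rows(moves=[[0.5, -1.4, 25, 0, 1], [0, 0, 34, 0, 1], [0, 0, 32, 0, 1], [0, 0, 24, 0, 1], [0, 0, 14, 0, 1], [0, 0, 6, 0, 1], [0, 0, 3, 0, 1], [0, 0, 0, 0, 1]])

```text
time_s: 37.68
position: [0.4219, 0.0301, 0.1308]
tool_rot: [-2.222, -2.221, 0.0]
force: [0.9, -0.5, -1.3]
opening: 0.0521
finger_force: 14.6
```

play_rows(moves=[[0, 0, 1, 0, 1], [0, 0, 1, 0, 1], [0, 0, 0, 0, 1], [0, 0, 0, 0, 1]])

```text
time_s: 38.02
position: [0.422, 0.0305, 0.1293]
tool_rot: [2.22, 2.221, 0.001]
force: [-0.9, -0.2, -2.2]
opening: 0.0518
finger_force: 14.6
```

```bash
python3 go.py cone@.12; python3 held.py .065
```

```text
t 38.02 p [0.422  0.0305 0.1293] yaw 0.0 tilt 0.07 F [-0.9 -0.2 -2.2] open 0.0518 ff 14.6
cone@.12 shift [-0.5 -0.2  9.3] rows 1 each [-0.5 -0.2  9.3]
scene base [0.4197 0.0301 0.0595] tilt [-0.008  0.06 ] 762 res 0.0017 zrange seen 0.0497 0.1585 minus tcp [-0.0022 -0.0004 -0.0698]
top few 0
```

play_rows(moves=[[0, 0, 1, 0, 1], [0, 0, 1, 0, 1], [0, 0, 1, 0, 1], [0, 0, 0, 0, 1], [0, 0, 0, 0, 1]])

```text
time_s: 38.53
position: [0.4214, 0.0306, 0.1255]
tool_rot: [-2.221, -2.222, 0.0]
force: [-0.1, -0.2, -1.4]
opening: 0.0522
finger_force: 14.6
```

play_rows(moves=[[0, 0, 1, 0, 1], [0, 0, 1, 0, 1], [0, 0, 0, 0, 1], [0, 0, 0, 0, 1]])

```text
time_s: 38.87
position: [0.4214, 0.0306, 0.1235]
tool_rot: [-2.221, -2.222, 0.0]
force: [-0.4, -0.1, -1.1]
opening: 0.0521
finger_force: 14.6
```

play_rows(moves=[[0, 0, 1, 0, 1], [0, 0, 0, 0, 1], [0, 0, 0, 0, 1]])

```text
time_s: 39.12
position: [0.4215, 0.0306, 0.1226]
tool_rot: [-2.221, -2.222, 0.0]
force: [-0.3, -0.9, -1.7]
opening: 0.0524
finger_force: 14.6
```

play_rows(moves=[[0, 0, 0.8, 0, 1], [0, 0, 0.7, 0, 1], [0, 0, 0, 0, 1], [0, 0, 0, 0, 1]])

```text
time_s: 39.45
position: [0.4215, 0.0306, 0.1211]
tool_rot: [-2.221, -2.222, 0.0]
force: [-0.2, -0.5, -1.5]
opening: 0.0525
finger_force: 14.6
```

play_rows(moves=[[0, 0, 0.7, 0, 1], [0, 0, 0, 0, 1], [0, 0, 0, 0, 1]])

```text
time_s: 39.7
position: [0.4215, 0.0306, 0.1204]
tool_rot: [-2.221, -2.222, 0.0]
force: [-0.7, -0.2, -0.9]
opening: 0.052
finger_force: 14.6
```

play_rows(moves=[[0, 0, 0.7, 0, 1], [0, 0, 0, 0, 1], [0, 0, 0, 0, 1]])

```text
time_s: 39.95
position: [0.4214, 0.0306, 0.1197]
tool_rot: [-2.221, -2.222, 0.0]
force: [0.4, 0.5, -1.3]
opening: 0.0521
finger_force: 14.6
```

play_rows(moves=[[0, 0, 0.7, 0, 1], [0, 0, 0, 0, 1], [0, 0, 0, 0, 1]])

```text
time_s: 40.2
position: [0.4215, 0.0306, 0.119]
tool_rot: [-2.221, -2.222, 0.0]
force: [-0.6, -1.3, -2.3]
opening: 0.0523
finger_force: 14.6
```

play_rows(moves=[[0, 0, 0.7, 0, 1], [0, 0, 0, 0, 1], [0, 0, 0, 0, 1]])

```text
time_s: 40.45
position: [0.4215, 0.0306, 0.1183]
tool_rot: [-2.221, -2.222, 0.0]
force: [0.6, -0.1, -1.1]
opening: 0.0522
finger_force: 14.6
```

play_rows(moves=[[0, 0, 0.6, 0, 1], [0, 0, 0, 0, 1], [0, 0, 0, 0, 1]])

```text
time_s: 40.7
position: [0.4215, 0.0305, 0.1177]
tool_rot: [2.221, 2.222, -0.0]
force: [-0.2, 0.8, -0.5]
opening: 0.052
finger_force: 14.6
```

play_rows(moves=[[0, 0, 0.6, 0, 1], [0, 0, 0, 0, 1], [0, 0, 0, 0, 1], [0, 0, 0, 0, 1]])

```text
time_s: 41.03
position: [0.4216, 0.0305, 0.1172]
tool_rot: [2.221, 2.222, -0.0]
force: [-0.2, -1.2, -1.2]
opening: 0.0523
finger_force: 14.6
```

play_rows(moves=[[0, 0, 0.5, 0, 1], [0, 0, 0, 0, 1], [0, 0, 0, 0, 1], [0, 0, 0, 0, 1]])

```text
time_s: 41.37
position: [0.4216, 0.0304, 0.1168]
tool_rot: [2.221, 2.221, -0.0]
force: [-1.6, -2.3, 0.6]
opening: 0.0521
finger_force: 14.8
```

play_rows(moves=[[-0.4, 0, 0, 0, 1], [0, 0, 0.4, 0, 1], [0, 0, 0, 0, 1], [0, 0, 0, 0, 1]])

```text
time_s: 41.7
position: [0.4217, 0.0302, 0.1164]
tool_rot: [2.221, 2.222, 0.0]
force: [-1.1, -0.8, 1.9]
opening: 0.052
finger_force: 14.9
```

play_rows(moves=[[0, 0, 0, 0, 0.1], [0, 0, 0, 0, -0.05], [0, 0, 0, 0, -0.2], [0, 0, 0, 0, -0.5], [0, 0, 0, 0, -0.8], [0, 0, 0, 0, -0.8]])

```text
time_s: 42.2
position: [0.4213, 0.0303, 0.116]
tool_rot: [-2.221, -2.221, 0.0]
force: [-0.4, -0.0, -0.4]
opening: 0.073
finger_force: 0.0
```

play_rows(moves=[[0, 0, -4, 0, -1], [0, 0, -15, 0, -1], [0, 0, -35, 0, -1], [0, 0, -25, 0, -1], [0, 0, -10, 0, -1], [0, 0, 0, 0, -1], [0, 0, 0, 0, -1]])

```text
time_s: 42.78
position: [0.4213, 0.0302, 0.2047]
tool_rot: [-2.221, -2.222, 0.0]
force: [-0.3, -0.0, 0.4]
opening: 0.0937
finger_force: 0.0
```

```bash
python3 stk.py .052;  python3 sl.py bce; python3 go.py .4375,-.265@.2 .4375,-.265@.062 .4375,-.265@.27 .4214,.0300@.27
```

```text
scene base [0.4229 0.0306 0.0441] tilt [0.    0.001] 777 ztop 0.1431 0.1457
top few 0
scene b [ 0.5806 -0.2594] 565 0.001 top z 0.091
scene c [ 0.6652 -0.104 ] 719 0.0009 top z 0.092
scene e [ 0.4375 -0.2644] 485 0.0011 top z 0.091
top b [ 0.5777 -0.258 ] 567 0.0007 top z 0.091
top c [ 0.6654 -0.1009] 55 0.0005 top z 0.085
top e [ 0.4367 -0.2609] 548 0.0008 top z 0.09
t 42.98 p [0.4204 0.0304 0.2033] yaw 0.0 tilt 0.2 F [ 0.3 -0.7 -0.4] open 0.0943 ff 0.0
.4375,-.265@.2 shift [-295.4   17.     3.1] rows 8 each [-36.9   2.1   0.4]
.4375,-.265@.062 shift [-1.00e-01  5.00e-01  1.38e+02] rows 4 each [-0.   0.1 34.5]
.4375,-.265@.27 shift [ 1.00e-01 -7.00e-01 -2.08e+02] rows 6 each [  0.   -0.1 -34.7]
.4214,.0300@.27 shift [295.  -16.    0.3] rows 8 each [36.9 -2.   0. ]
```

play_rows(moves=[[-20, 1, 0, 0, -1], [-36.9, 2.1, 0, 0, -1], [-36.9, 2.1, 0, 0, -1], [-36.9, 2.1, 0, 0, -1], [-36.9, 2.1, 0, 0, -1], [-36.9, 2.1, 0, 0, -1], [-36.9, 2.1, 0, 0, -1], [-36.9, 2.1, 0, 0, -1]])

```text
time_s: 43.65
position: [0.4365, -0.2496, 0.2039]
tool_rot: [-2.22, -2.22, -0.0]
force: [0.6, -0.2, 1.9]
opening: 0.0945
finger_force: 0.0
```

play_rows(moves=[[-17, 1, 0, 0, -1], [0, 0, 0, 0, -1], [0, 0, 0, 0, -1]])

```text
time_s: 43.9
position: [0.4378, -0.2647, 0.2041]
tool_rot: [-2.221, -2.219, -0.001]
force: [-0.3, 0.1, -0.0]
opening: 0.0939
finger_force: 0.0
```

```bash
python3 go.py .4375,-.2648@.062; python3 sl.py e
```

```text
t 43.9 p [ 0.4378 -0.2647  0.2041] yaw -0.1 tilt 0.15 F [-0.3  0.1 -0. ] open 0.0939 ff 0.0
.4375,-.2648@.062 shift [-4.000e-01 -1.000e-01  1.421e+02] rows 4 each [-0.1 -0.  35.5]
scene e [ 0.4376 -0.2646] 527 0.001 top z 0.092
top e [ 0.4407 -0.2622] 120 0.0004 top z 0.091
```

play_rows(moves=[[0, 0, 37, 0, -1], [0, 0, 38, 0, -1], [0, 0, 35, 0, -1], [0, 0, 20, 0, -1], [0, 0, 9, 0, -1], [0, 0, 3, 0, -0.6], [0, 0, 0, 0, -0.2], [0, 0, 0, 0, 0.3]])

```text
time_s: 44.67
position: [0.4394, -0.2656, 0.065]
tool_rot: [2.218, 2.22, 0.0]
force: [-0.4, -0.5, -0.6]
opening: 0.0776
finger_force: 0.0
```

play_rows(moves=[[0, 0, 0, 0, 1], [0, 0, 0, 0, 1], [0, 0, 0, 0, 1], [0, 0, 0, 0, 1], [0, 0, -3, 0, 1], [0, 0, -10, 0, 1], [0, 0, -25, 0, 1], [0, 0, -35, 0, 1]])

```text
time_s: 45.33
position: [0.4365, -0.2633, 0.1346]
tool_rot: [-2.217, -2.217, -0.0]
force: [0.6, -0.1, -0.7]
opening: 0.0534
finger_force: 14.6
```

play_rows(moves=[[0, 0, -38, 0, 1], [0, 0, -38, 0, 1], [0, 0, -36, 0, 1], [0, 0, -24, 0, 1], [18, -1, 0, 0, 1], [36.9, -2, 0, 0, 1], [36.9, -2, 0, 0, 1], [36.9, -2, 0, 0, 1]])

```text
time_s: 46.0
position: [0.4308, -0.1351, 0.2728]
tool_rot: [2.222, 2.22, 0.001]
force: [1.3, 0.9, -1.4]
opening: 0.0534
finger_force: 14.6
```

play_rows(moves=[[36.9, -2, 0, 0, 1], [36.9, -2, 0, 0, 1], [36.9, -2, 0, 0, 1], [36.9, -2, 0, 0, 1], [18.5, -1.5, 0, 0, 1], [0, 0, 0, 0, 1], [0, 0, 0, 0, 1], [0, 0, 0, 0, 1]])

```text
time_s: 46.67
position: [0.4218, 0.0291, 0.2725]
tool_rot: [2.221, 2.221, 0.0]
force: [0.7, -0.0, -0.9]
opening: 0.0531
finger_force: 14.6
```

```bash
python3 go.py .4215,.03@.145; python3 held.py .064
```

```text
t 46.67 p [0.4218 0.0291 0.2725] yaw -0.0 tilt 0.03 F [ 0.7 -0.  -0.9] open 0.0531 ff 14.6
.4215,.03@.145 shift [  1.   -0.3 127.5] rows 4 each [ 0.2 -0.1 31.9]
scene base [0.421  0.029  0.2074] tilt [0.013 0.03 ] 808 res 0.0011 zrange seen 0.2093 0.301 minus tcp [-0.0008 -0.0001 -0.0652]
top few 0
```

play_rows(moves=[[0.9, 0, 25, 0, 1], [0, 0, 34, 0, 1], [0, 0, 32, 0, 1], [0, 0, 20, 0, 1], [0, 0, 10, 0, 1], [0, 0, 5, 0, 1], [0, 0, 2, 0, 1], [0, 0, 0, 0, 1]])

```text
time_s: 47.43
position: [0.4224, 0.0301, 0.1451]
tool_rot: [2.221, 2.22, 0.001]
force: [-0.1, 0.1, -1.3]
opening: 0.0534
finger_force: 14.6
```

play_rows(moves=[[0, 0, 0, 0, 1], [0, 0, 0, 0, 1], [0, 0, 1, 0, 1], [0, 0, 0, 0, 1], [0, 0, 0, 0, 1]])

```text
time_s: 47.85
position: [0.4219, 0.0306, 0.1436]
tool_rot: [2.221, 2.221, 0.001]
force: [-1.3, -0.1, -2.1]
opening: 0.0534
finger_force: 14.6
```

play_rows(moves=[[0, 0, 1, 0, 1], [0, 0, 1, 0, 1], [0, 0, 1, 0, 1], [0, 0, 0, 0, 1], [0, 0, 0, 0, 1]])

```text
time_s: 48.27
position: [0.4216, 0.0306, 0.1401]
tool_rot: [-2.221, -2.222, 0.0]
force: [0.7, -0.1, -1.5]
opening: 0.0533
finger_force: 14.6
```

play_rows(moves=[[-0.2, 0, 0.8, 0, 1], [0, 0, 0, 0, 1], [0, 0, 0, 0, 1]])

```text
time_s: 48.52
position: [0.4216, 0.0303, 0.1394]
tool_rot: [-2.221, -2.222, 0.0]
force: [-1.1, -1.2, -0.6]
opening: 0.0534
finger_force: 14.6
```

play_rows(moves=[[0, 0, 0.7, 0, 1], [0, 0, 0, 0, 1], [0, 0, 0, 0, 1]])

```text
time_s: 48.77
position: [0.4218, 0.0303, 0.139]
tool_rot: [2.221, 2.222, -0.0]
force: [-2.0, -0.6, 1.9]
opening: 0.0532
finger_force: 14.9
```

play_rows(moves=[[0, -0.4, 0, 0, 1], [0, 0, 0.5, 0, 1], [0, 0, 0, 0, 1], [0, 0, 0, 0, 1]])

```text
time_s: 49.1
position: [0.4217, 0.0303, 0.1388]
tool_rot: [2.221, 2.221, 0.001]
force: [0.2, 0.6, 4.9]
opening: 0.0535
finger_force: 15.2
```

play_rows(moves=[[0, -0.2, 0.4, 0, 1], [0, 0, 0, 0, 1], [0, 0, 0, 0, 1]])

```text
time_s: 49.35
position: [0.4217, 0.0302, 0.1387]
tool_rot: [2.22, 2.221, 0.001]
force: [-0.4, -0.2, 6.0]
opening: 0.0532
finger_force: 15.3
```

play_rows(moves=[[0, 0, -0.8, 0, 1], [0, 0, 0, 0, 1], [0, 0, 0, 0, 0.1], [0, 0, 0, 0, -0.05], [0, 0, 0, 0, -0.2], [0, 0, 0, 0, -0.5], [0, 0, 0, 0, -0.8], [0, 0, 0, 0, -0.8]])

```text
time_s: 50.02
position: [0.4206, 0.0305, 0.1381]
tool_rot: [-2.22, -2.221, 0.001]
force: [0.1, 0.2, -0.2]
opening: 0.073
finger_force: 0.0
```

play_rows(moves=[[0, 0, -4, 0, -1], [0, 0, -15, 0, -1], [0, 0, -30, 0, -1], [0, 0, -20, 0, -1], [0, 0, 0, 0, -1], [0, 0, 0, 0, -1]])

```text
time_s: 50.52
position: [0.4217, 0.0303, 0.2086]
tool_rot: [2.22, 2.22, 0.002]
force: [0.7, -0.2, -0.1]
opening: 0.094
finger_force: 0.0
```

```bash
python3 stk.py .073;  python3 sl.py bc; python3 go.py .5807,-.2605@.205 .5807,-.2605@.062 .5807,-.2605@.28 .4214,.0302@.28
```

```text
scene base [0.4224 0.0304 0.0672] tilt [-0.005  0.012] 798 ztop 0.1667 0.1688
top few 0
scene b [ 0.5806 -0.2604] 569 0.001 top z 0.091
scene c [ 0.6652 -0.1046] 720 0.001 top z 0.092
top b [ 0.5786 -0.2574] 566 0.0008 top z 0.091
top c [ 0.6654 -0.1012] 58 0.0006 top z 0.087
t 50.72 p [0.4201 0.0306 0.206 ] yaw 0.0 tilt 0.18 F [ 0.5  0.5 -0.5] open 0.0938 ff 0.0
.5807,-.2605@.205 shift [-291.1  160.5    0.3] rows 8 each [-36.4  20.1   0. ]
.5807,-.2605@.062 shift [-1.00e-01  4.00e-01  1.43e+02] rows 4 each [-0.   0.1 35.7]
.5807,-.2605@.28 shift [ 1.00e-01 -7.00e-01 -2.18e+02] rows 6 each [  0.   -0.1 -36.3]
.4214,.0302@.28 shift [ 290.7 -159.2    0.7] rows 8 each [ 36.3 -19.9   0.1]
```

play_rows(moves=[[-16, 9, 0, 0, -1], [-32.3, 17.8, 0, 0, -1], [-32.3, 17.8, 0, 0, -1], [-32.3, 17.8, 0, 0, -1], [-32.3, 17.8, 0, 0, -1], [-32.3, 17.8, 0, 0, -1], [-32.3, 17.8, 0, 0, -1], [-32.3, 17.8, 0, 0, -1]])

```text
time_s: 51.38
position: [0.5547, -0.2131, 0.2058]
tool_rot: [-2.22, -2.219, 0.001]
force: [0.0, -0.9, -0.0]
opening: 0.0942
finger_force: 0.0
```

play_rows(moves=[[-32.3, 17.8, 0, 0, -1], [-16.5, 9, 0, 0, -1], [0, 0, 0, 0, -1], [0, 0, 0, 0, -1]])

```text
time_s: 51.72
position: [0.5809, -0.2605, 0.2058]
tool_rot: [-2.22, -2.218, 0.001]
force: [-1.0, 0.4, -0.2]
opening: 0.0938
finger_force: 0.0
```

```bash
python3 go.py .5807,-.2605@.062; python3 sl.py b
```

```text
t 51.72 p [ 0.5809 -0.2605  0.2058] yaw -0.0 tilt 0.19 F [-1.   0.4 -0.2] open 0.0938 ff 0.0
.5807,-.2605@.062 shift [-3.000e-01  1.000e-01  1.438e+02] rows 4 each [-0.1  0.  35.9]
scene b [ 0.5805 -0.2602] 575 0.0009 top z 0.092
top b [ 0.5806 -0.2566] 151 0.0007 top z 0.091
```

play_rows(moves=[[0, 0, 37, 0, -1], [0, 0, 38, 0, -1], [0, 0, 36, 0, -1], [0, 0, 21, 0, -1], [0, 0, 9, 0, -1], [0, 0, 3, 0, -0.6], [0, 0, 0, 0, -0.2], [0, 0, 0, 0, 0.3]])

```text
time_s: 52.48
position: [0.5828, -0.2609, 0.0659]
tool_rot: [2.218, 2.22, 0.001]
force: [0.1, -0.5, 1.1]
opening: 0.0774
finger_force: 0.0
```

play_rows(moves=[[0, 0, 0, 0, 1], [0, 0, 0, 0, 1], [0, 0, 0, 0, 1], [0, 0, 0, 0, 1], [0, 0, -3, 0, 1], [0, 0, -10, 0, 1], [0, 0, -25, 0, 1], [0, 0, -35, 0, 1]])

```text
time_s: 53.15
position: [0.5795, -0.259, 0.1342]
tool_rot: [-2.216, -2.217, 0.002]
force: [0.4, 0.2, -1.2]
opening: 0.0528
finger_force: 14.6
```

play_rows(moves=[[0, 0, -38, 0, 1], [0, 0, -38, 0, 1], [0, 0, -38, 0, 1], [0, 0, -31, 0, 1], [16, -9, 0, 0, 1], [32.3, -17.7, 0, 0, 1], [32.3, -17.7, 0, 0, 1], [32.3, -17.7, 0, 0, 1]])

```text
time_s: 53.82
position: [0.5186, -0.1465, 0.282]
tool_rot: [2.222, 2.221, 0.001]
force: [1.7, 0.7, -1.5]
opening: 0.0529
finger_force: 14.6
```

play_rows(moves=[[32.3, -17.7, 0, 0, 1], [32.3, -17.7, 0, 0, 1], [32.3, -17.7, 0, 0, 1], [32.3, -17.7, 0, 0, 1], [32.3, -17.7, 0, 0, 1], [16.3, -9, 0, 0, 1], [0, 0, 0, 0, 1], [0, 0, 0, 0, 1]])

```text
time_s: 54.48
position: [0.4219, 0.0306, 0.2823]
tool_rot: [2.218, 2.223, 0.001]
force: [-0.6, -0.4, -1.7]
opening: 0.0529
finger_force: 14.6
```

```bash
python3 go.py .4213,.0302@.17; python3 held.py .064
```

```text
t 54.48 p [0.4219 0.0306 0.2823] yaw 0.1 tilt 0.11 F [-0.6 -0.4 -1.7] open 0.0529 ff 14.6
.4213,.0302@.17 shift [ -0.3  -0.8 112.3] rows 3 each [-0.1 -0.3 37.4]
scene base [0.4215 0.0296 0.2163] tilt [0.004 0.018] 824 res 0.001 zrange seen 0.2182 0.3095 minus tcp [-0.0003 -0.001  -0.066 ]
top few 0
```

play_rows(moves=[[0, -0.6, 25, 0, 1], [0, 0, 34, 0, 1], [0, 0, 28, 0, 1], [0, 0, 16, 0, 1], [0, 0, 8, 0, 1], [0, 0, 3, 0, 1], [0, 0, 0, 0, 1], [0, 0, 0, 0, 1]])

```text
time_s: 55.25
position: [0.4222, 0.0296, 0.1688]
tool_rot: [2.221, 2.22, 0.001]
force: [0.5, 0.0, -0.7]
opening: 0.0528
finger_force: 14.6
```

play_rows(moves=[[0, 0, 1, 0, 1], [0, 0, 0, 0, 1], [0, 0, 0, 0, 1], [0, 0, 0, 0, 1]])

```text
time_s: 55.58
position: [0.4216, 0.0302, 0.1671]
tool_rot: [2.22, 2.221, 0.001]
force: [0.3, 0.0, -1.8]
opening: 0.0527
finger_force: 14.6
```

play_rows(moves=[[0, 0, 1, 0, 1], [0, 0, 1, 0, 1], [0, 0, 0, 0, 1], [0, 0, 0, 0, 1]])

```text
time_s: 55.92
position: [0.4213, 0.0302, 0.1646]
tool_rot: [-2.221, -2.222, -0.0]
force: [1.3, 0.4, -2.2]
opening: 0.0527
finger_force: 14.6
```

play_rows(moves=[[0, 0, 0.7, 0, 1], [0, 0, 0, 0, 1], [0, 0, 0, 0, 1]])

```text
time_s: 56.17
position: [0.4214, 0.0302, 0.164]
tool_rot: [2.221, 2.222, 0.0]
force: [0.5, -0.5, -2.2]
opening: 0.0528
finger_force: 14.6
```

play_rows(moves=[[0, 0, 0.7, 0, 1], [0, 0, 0, 0, 1], [0, 0, 0, 0, 1]])

```text
time_s: 56.42
position: [0.4215, 0.0302, 0.1634]
tool_rot: [2.221, 2.222, 0.001]
force: [1.0, 0.2, 0.1]
opening: 0.0528
finger_force: 14.7
```

play_rows(moves=[[0, 0, 0.5, 0, 1], [0, 0, 0, 0, 1], [0, 0, 0, 0, 1]])

```text
time_s: 56.67
position: [0.4216, 0.0302, 0.1632]
tool_rot: [2.221, 2.221, 0.001]
force: [0.3, 0.4, 2.7]
opening: 0.0524
finger_force: 15.0
```

play_rows(moves=[[0, 0, 0.4, 0, 1], [0, 0, 0, 0, 1], [0, 0, 0, 0, 1]])

```text
time_s: 56.92
position: [0.4217, 0.0301, 0.1629]
tool_rot: [2.221, 2.221, 0.001]
force: [-0.9, 0.2, 6.0]
opening: 0.0526
finger_force: 15.2
```

Seated with little side force. I'm backing off and releasing.

play_rows(moves=[[0, 0, -0.8, 0, 1], [0, 0, 0, 0, 1], [0, 0, 0, 0, 0.1], [0, 0, 0, 0, -0.05], [0, 0, 0, 0, -0.2], [0, 0, 0, 0, -0.5], [0, 0, 0, 0, -0.8], [0, 0, 0, 0, -0.8]])

```text
time_s: 57.58
position: [0.4209, 0.0302, 0.1627]
tool_rot: [-2.221, -2.221, 0.001]
force: [-0.4, 0.3, 0.7]
opening: 0.0731
finger_force: 0.0
```

play_rows(moves=[[0, 0, -4, 0, -1], [0, 0, -15, 0, -1], [0, 0, -30, 0, -1], [0, 0, -12, 0, -1], [0, 0, 0, 0, -1], [0, 0, 0, 0, -1]])

```text
time_s: 58.08
position: [0.4216, 0.0301, 0.2244]
tool_rot: [2.22, 2.221, 0.001]
force: [0.4, 0.6, -1.1]
opening: 0.0941
finger_force: 0.0
```

```bash
python3 stk.py .097;  python3 sl.py c; python3 go.py .6655,-.1045@.22 .6655,-.1045@.062 .6655,-.1045@.3 .4214,.0302@.3
```

```text
scene base [0.4224 0.0302 0.0915] tilt [0.001 0.004] 835 ztop 0.1899 0.1922
top few 0
scene c [ 0.6655 -0.1042] 713 0.0009 top z 0.092
top c [ 0.6407 -0.0761] 56 0.0016 top z 0.086
t 58.28 p [0.4205 0.0303 0.2226] yaw 0.0 tilt 0.16 F [0.  0.  0.3] open 0.0941 ff 0.0
.6655,-.1045@.22 shift [-134.9  245.     1.8] rows 7 each [-19.3  35.    0.3]
.6655,-.1045@.062 shift [-1.00e-01  4.00e-01  1.58e+02] rows 4 each [-0.   0.1 39.5]
.6655,-.1045@.3 shift [ 1.00e-01 -7.00e-01 -2.38e+02] rows 6 each [  0.   -0.1 -39.7]
.4214,.0302@.3 shift [ 134.8 -244.1    0.7] rows 7 each [ 19.3 -34.9   0.1]
```

play_rows(moves=[[-9, 16, 0, 0, -1], [-17, 31, 0, 0, -1], [-17, 31, 0, 0, -1], [-17, 31, 0, 0, -1], [-17, 31, 0, 0, -1], [-17, 31, 0, 0, -1], [-17, 31, 0, 0, -1], [-17, 31, 0, 0, -1]])

```text
time_s: 58.95
position: [0.6551, -0.0985, 0.2222]
tool_rot: [-2.22, -2.22, 0.002]
force: [0.1, -0.0, -0.1]
opening: 0.0936
finger_force: 0.0
```

play_rows(moves=[[-6.9, 12, 0, 0, -1], [0, 0, 0, 0, -1], [0, 0, 0, 0, -1], [0, 0, 0, 0, -1]])

```text
time_s: 59.28
position: [0.6653, -0.104, 0.2232]
tool_rot: [-2.219, -2.221, 0.001]
force: [-0.6, 0.2, 0.7]
opening: 0.094
finger_force: 0.0
```

```bash
python3 go.py .6655,-.1045@.062; python3 sl.py c
```

```text
t 59.28 p [ 0.6653 -0.104   0.2232] yaw 0.0 tilt 0.12 F [-0.6  0.2  0.7] open 0.094 ff 0.0
.6655,-.1045@.062 shift [ -0.7   0.5 161.2] rows 5 each [-0.1  0.1 32.2]
scene c [ 0.6652 -0.1041] 694 0.001 top z 0.091
top c [ 0.6652 -0.1056] 0 few top z
```

play_rows(moves=[[-0.4, 0, 39, 0, -1], [0, 0, 40, 0, -1], [0, 0, 39, 0, -1], [0, 0, 27, 0, -1], [0, 0, 12, 0, -1], [0, 0, 4, 0, -0.6], [0, 0, 0, 0, -0.2], [0, 0, 0, 0, 0.3]])

```text
time_s: 60.05
position: [0.6678, -0.1054, 0.0657]
tool_rot: [2.218, 2.22, 0.003]
force: [-0.5, 0.2, -0.0]
opening: 0.0774
finger_force: 0.0
```

play_rows(moves=[[0, 0, 0, 0, 1], [0, 0, 0, 0, 1], [0, 0, 0, 0, 1], [0, 0, 0, 0, 1], [0, 0, -3, 0, 1], [0, 0, -10, 0, 1], [0, 0, -25, 0, 1], [0, 0, -38, 0, 1]])

```text
time_s: 60.72
position: [0.6636, -0.1042, 0.136]
tool_rot: [-2.216, -2.216, 0.005]
force: [0.4, -0.4, -1.3]
opening: 0.053
finger_force: 14.6
```

play_rows(moves=[[0, 0, -40, 0, 1], [0, 0, -40, 0, 1], [0, 0, -40, 0, 1], [0, 0, -34, 0, 1], [0, 0, -8, 0, 1], [9, -16, 0, 0, 1], [17, -31, 0, 0, 1], [17, -31, 0, 0, 1]])

```text
time_s: 61.38
position: [0.5872, -0.0618, 0.2996]
tool_rot: [-2.221, -2.22, 0.001]
force: [0.1, 0.6, -0.7]
opening: 0.0531
finger_force: 14.6
```

play_rows(moves=[[17, -31, 0, 0, 1], [17, -31, 0, 0, 1], [17, -31, 0, 0, 1], [17, -31, 0, 0, 1], [17, -31, 0, 0, 1], [6.8, -11, 0, 0, 1], [0, 0, 0, 0, 1], [0, 0, 0, 0, 1]])

```text
time_s: 62.05
position: [0.4221, 0.0298, 0.3007]
tool_rot: [2.22, 2.222, 0.0]
force: [0.3, 0.4, -1.7]
opening: 0.0529
finger_force: 14.6
```

```bash
python3 go.py .4213,.0302@.19; python3 held.py .064
```

```text
t 62.05 p [0.4221 0.0298 0.3007] yaw 0.0 tilt 0.03 F [ 0.3  0.4 -1.7] open 0.0529 ff 14.6
.4213,.0302@.19 shift [  0.4  -0.8 110.7] rows 3 each [ 0.1 -0.3 36.9]
scene base [0.4217 0.0299 0.2344] tilt [0.01  0.021] 845 res 0.0011 zrange seen 0.2373 0.3282 minus tcp [-0.0004  0.0001 -0.0663]
top few 0
```

play_rows(moves=[[0.2, -0.6, 25, 0, 1], [0, 0, 34, 0, 1], [0, 0, 26, 0, 1], [0, 0, 14, 0, 1], [0, 0, 7, 0, 1], [0, 0, 3, 0, 1], [0, 0, 0, 0, 1], [0, 0, 0, 0, 1]])

```text
time_s: 62.82
position: [0.4227, 0.0295, 0.1932]
tool_rot: [2.221, 2.22, 0.001]
force: [-0.2, -0.0, -1.5]
opening: 0.0532
finger_force: 14.6
```

play_rows(moves=[[0, 0, 1, 0, 1], [0, 0, 0, 0, 1], [0, 0, 0, 0, 1], [0, 0, 0, 0, 1]])

```text
time_s: 63.15
position: [0.422, 0.0298, 0.1916]
tool_rot: [2.22, 2.221, 0.001]
force: [-0.4, 0.1, -1.0]
opening: 0.053
finger_force: 14.6
```

play_rows(moves=[[0, 0, 0.8, 0, 1], [0, 0, 0.7, 0, 1], [0, 0, 0, 0, 1], [0, 0, 0, 0, 1]])

```text
time_s: 63.48
position: [0.4216, 0.0299, 0.1896]
tool_rot: [-2.221, -2.222, 0.0]
force: [-0.1, -0.2, -1.4]
opening: 0.0526
finger_force: 14.6
```

play_rows(moves=[[0, 0, 0.8, 0, 1], [0, 0, 0.7, 0, 1], [0, 0, 0, 0, 1], [0, 0, 0, 0, 1]])

```text
time_s: 63.82
position: [0.4216, 0.0299, 0.1881]
tool_rot: [-2.221, -2.222, 0.0]
force: [0.3, 0.0, -1.3]
opening: 0.053
finger_force: 14.6
```

play_rows(moves=[[0, 0, 0.7, 0, 1], [0, 0, 0, 0, 1], [0, 0, 0, 0, 1]])

```text
time_s: 64.07
position: [0.4217, 0.0299, 0.1874]
tool_rot: [-2.221, -2.222, 0.0]
force: [0.5, -0.6, -1.5]
opening: 0.0528
finger_force: 14.6
```

play_rows(moves=[[0, 0, 0.6, 0, 1], [0, 0, 0, 0, 1], [0, 0, 0, 0, 1]])

```text
time_s: 64.32
position: [0.4217, 0.0299, 0.1868]
tool_rot: [-2.221, -2.222, 0.0]
force: [0.6, 0.1, -0.8]
opening: 0.0529
finger_force: 14.6
```

play_rows(moves=[[0, 0, 0.6, 0, 1], [0, 0, 0, 0, 1], [0, 0, 0, 0, 1]])

```text
time_s: 64.57
position: [0.4217, 0.0299, 0.1862]
tool_rot: [-2.221, -2.222, 0.0]
force: [-0.4, -0.7, -0.1]
opening: 0.0532
finger_force: 14.6
```

play_rows(moves=[[0, 0, 0.6, 0, 1], [0, 0, 0, 0, 1], [0, 0, 0, 0, 1]])

```text
time_s: 64.82
position: [0.4217, 0.0299, 0.1856]
tool_rot: [-2.221, -2.222, 0.0]
force: [0.7, 0.5, -1.3]
opening: 0.0531
finger_force: 14.6
```

play_rows(moves=[[0, 0, 0.6, 0, 1], [0, 0, 0, 0, 1], [0, 0, 0, 0, 1]])

```text
time_s: 65.07
position: [0.4217, 0.0299, 0.185]
tool_rot: [2.221, 2.222, -0.0]
force: [-0.5, 0.6, -1.6]
opening: 0.0533
finger_force: 14.6
```

play_rows(moves=[[0, 0, 0.5, 0, 1], [0, 0, 0, 0, 1], [0, 0, 0, 0, 1]])

```text
time_s: 65.32
position: [0.4217, 0.0298, 0.1846]
tool_rot: [2.221, 2.222, -0.0]
force: [0.1, 0.5, -1.6]
opening: 0.0533
finger_force: 14.6
```

play_rows(moves=[[0, 0, 0.5, 0, 1], [0, 0, 0, 0, 1], [0, 0, 0, 0, 1]])

```text
time_s: 65.57
position: [0.4217, 0.0298, 0.1841]
tool_rot: [2.221, 2.222, -0.0]
force: [0.1, -0.7, -1.4]
opening: 0.0532
finger_force: 14.6
```

play_rows(moves=[[0, 0, 0.6, 0, 1], [0, 0, 0, 0, 1], [0, 0, 0, 0, 1]])

```text
time_s: 65.82
position: [0.4217, 0.0298, 0.1835]
tool_rot: [2.221, 2.222, -0.0]
force: [0.0, -1.4, -1.0]
opening: 0.0531
finger_force: 14.6
```

play_rows(moves=[[0, 0, 0.5, 0, 1], [0, 0, 0, 0, 1], [0, 0, 0, 0, 1]])

```text
time_s: 66.07
position: [0.4217, 0.0298, 0.183]
tool_rot: [2.221, 2.222, -0.0]
force: [0.1, -1.7, 1.3]
opening: 0.0531
finger_force: 14.7
```

```bash
python3 held.py .066 .14
```

```text
scene base [0.4196 0.0305 0.1172] tilt [0.021 0.054] 532 res 0.0012 zrange seen 0.14 0.2115 minus tcp [-0.0021  0.0007 -0.0659]
top few 0
```

Contact begins. One small step, then release.

play_rows(moves=[[-0.2, 0, 0.4, 0, 1], [0, 0, 0, 0, 1], [0, 0, 0, 0, 1]])

```text
time_s: 66.42
position: [0.4217, 0.0297, 0.1827]
tool_rot: [2.221, 2.222, 0.0]
force: [-0.5, -1.1, 1.5]
opening: 0.053
finger_force: 14.8
```

play_rows(moves=[[0, 0, 0, 0, 0.1], [0, 0, 0, 0, -0.05], [0, 0, 0, 0, -0.2], [0, 0, 0, 0, -0.5], [0, 0, 0, 0, -0.8], [0, 0, 0, 0, -0.8]])

```text
time_s: 66.92
position: [0.4217, 0.0298, 0.1824]
tool_rot: [-2.221, -2.222, -0.0]
force: [0.7, 0.2, -0.4]
opening: 0.0728
finger_force: 0.0
```

play_rows(moves=[[0, 0, -4, 0, -1], [0, 0, -15, 0, -1], [0, 0, -30, 0, -1], [0, 0, -25, 0, -1], [-20, 0, 0, 0, -1], [-40, 0, 0, 0, -1], [-40, 0, 0, 0, -1], [-40, 0, 0, 0, -1]])

```text
time_s: 67.58
position: [0.4217, -0.1117, 0.2573]
tool_rot: [2.219, 2.222, 0.001]
force: [0.4, 0.2, 1.2]
opening: 0.094
finger_force: 0.0
```

play_rows(moves=[[-40, 0, 0, 0, -1], [-20, 0, 0, 0, -1], [0, 0, 0, 0, -1], [0, 0, 0, 0, -1], [0, 0, 0, 0, -1]])

```text
time_s: 68.0
position: [0.4218, -0.1695, 0.2566]
tool_rot: [-2.22, -2.222, -0.001]
force: [1.0, -0.6, -0.6]
opening: 0.094
finger_force: 0.0
```

```bash
python3 stk.py .118; for b in ".5144 .2767" ".5781 .2937" ".5315 .3405"; do python3 look.py $b .089; done; python3 - <<'E'
from h import *
a,b=[cv2.resize(cams.capture(n)["color"],(400,300)) for n in("scene","top")]
cv2.imwrite("pics/fin.png",cv2.resize(np.hstack([a,b]),(800,300)))
c=cams.capture("scene")["color"];cv2.imwrite("pics/fin2.png",cv2.resize(c[120:310,130:430],(800,507)))
E
```

```text
scene base [0.4228 0.0304 0.11  ] tilt [0.    0.001] 851 ztop 0.209 0.2111
top base [0.4218 0.0303 0.1164] tilt [0.002 0.008] 576 ztop 0.2079 0.2109
scene [0.5134 0.276  0.0885] 388 0.0009 minus tcp [ 0.0915  0.445  -0.1681]
top [0.5156 0.2786 0.0884] 576 0.0011 minus tcp [ 0.0938  0.4477 -0.1682]
scene [0.5703 0.2966 0.0915] 382 0.0029 minus tcp [ 0.1484  0.4657 -0.1652]
top [0.5778 0.2948 0.0878] 355 0.0011 minus tcp [ 0.1559  0.464  -0.1688]
scene [0.5304 0.3386 0.0887] 575 0.0011 minus tcp [ 0.1085  0.5081 -0.1679]
top [0.5322 0.3408 0.088 ] 538 0.0006 minus tcp [ 0.1103  0.5104 -0.1687]
```

View pics/fin2.png

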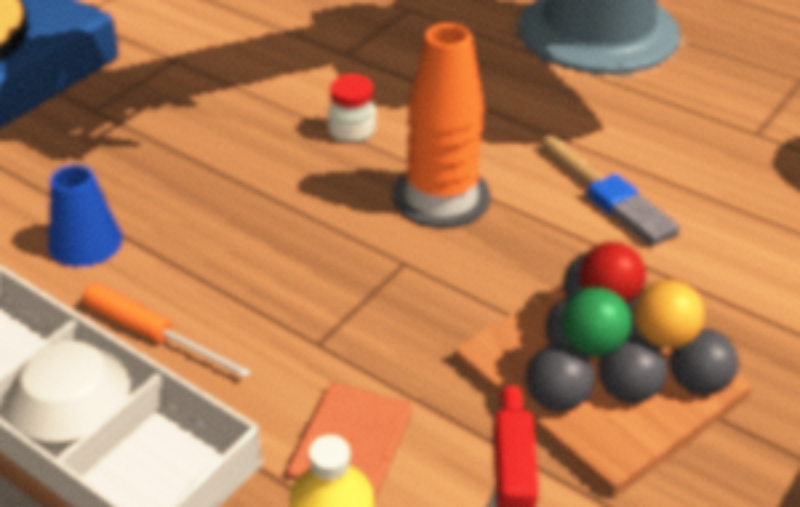

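View pics/fin.png

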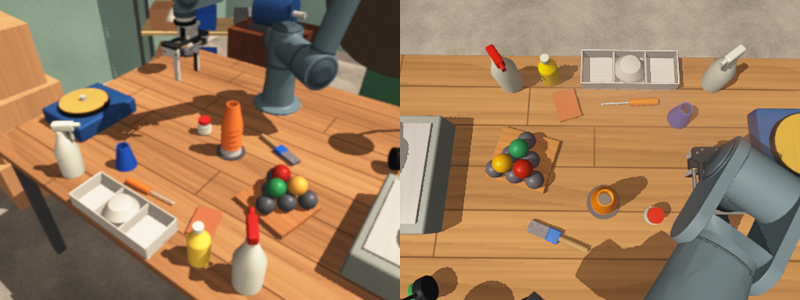

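The crop shows five sleeves stacked straight on the cone at (445,110). The three coloured balls sit in the gaps: red (613,272), green (596,320) and amber (670,313). The bystanders look unmoved and the robot is clear.

```bash
python3 -c "
from h import *
print(arm.close_job())"
```

```text
the job is handed in; nothing more can be done
None
```

The job is handed in: in the final pictures all three coloured balls sit in the rack gaps and all five orange sleeves are nested upright on the cone, with the bystanders unmoved and about 68 s of the 210 s used; the hand-in call returned no verdict.

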